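# Draw out the filings drawer with the bench hook

### The arm

A 6-joint arm with a two-finger parallel gripper is mounted at the origin on a cart in front of the work surface, level with it; the furniture and walls round the work are solid. World frame = base frame: x ahead of the robot, y to its left, z up, the work surface at z = 0. Lengths are in m, angles in rad, forces in N, time in s.
With the tool pointing down it reaches from about 0.35 to 0.85 m from the base axis. Payload 8.1 kg.
Tool frame: the origin (TCP) lies midway between the tips of the shut fingers; the grasp point (between the pads) lies 19 mm behind it; z points along the fingers, y is the direction in which the jaws open and shut (so a half turn about z gives the same grasp; the last joint's range is limited). The gripper opens to 93 mm and grips with 3 to 60 N. Pads are 15 mm wide; open, the fingers measure 128 mm over their backs; the gripper's body (75 mm by 188 mm) begins 65 mm behind the grasp point.
Start: joints at [1.126, 0.13, 1.488, -0, 1.523, -0.085], TCP at [0.211, 0.562, 0.194] pointing down, gripper open.
Joint ranges: [-2.96, 2.96], [-0.89, 2.26], [0.02, 2.5], [-1.34, 4.48], [0, 2.73], [-2.66, 2.66]. Speed limits (rad/s): [2.39, 2.39, 2.79, 3.14, 3.14, 3.14].

### API

Orientations are given as a rotation vector (axis times angle).
In Python, from plant import monitor, eyes, ticket gives the robot as it stands.
- The arm moves only by the tool send_rows, never from a script. Its argument "motion" is a list of rows, each a list of 2 entries, a list of its own where there are three numbers: the shift along the tool's x, y, z in m, then the turn about the tool's z in degrees. In form: [[[dx, dy, dz], twist], ...]. A call has 1 to 12 rows; each row is the pose to reach, as a shift and turn from the pose commanded when the call began, along the tool's axes at that moment; what a row does not reach only later rows make up. A row lasts 1/8 s, in which the tool goes at most 62.5 mm and 10.7 degrees, less where a joint would pass 70% of its speed; a pose out of reach is approached as far as the arm can. A call with a gripper value outside its range is refused whole. "jaw" is the finger opening in m, from 0 to 0.093, set as the call begins (left out, the last holds). The fingers move at their own pace and stop on an object; "squeeze" is the grip in N (left out, the last holds). Time passes only in rows, so rows that repeat a pose let the fingers close. It gives the time, the measured TCP pose, the force and the opening at its end, in the units of the state.
- monitor.read_state(): the state, without advancing time (a new reading comes with each control period).
- eyes.read_camera(name): name is "side" or "top"; returns the picture (480x640x3 uint8, red, green, blue); there is no depth.
- eyes.camera_model(name): a dict with "mtx" (3x3 intrinsics, pixels), "cam_to_world" (4x4, takes a point from camera to world coordinates). Camera axes: x right, y down, z forward; pixel columns grow to the right and rows downward; lengths in m; the calibration is good to about 2 mm. A picture is of the moment at which its call begins. camera_model takes no time and is no camera call.
- ticket.close_job(): hands the job in, once; it reports no verdict.
The state is a dict: "t": time; "q": joint angles; "dq": joint speeds; "joint_torque": joint torques, N m; "tool_pos": TCP position; "orientation": TCP orientation; "force": force on the tool from outside, world axes, zero at the start; "wrist_torque": the same for the moment, N m; "opening": finger opening in m.
Only numpy, scipy, OpenCV 4.12 (cv2) and the standard library are available. Lean on these libraries where they do the work, as an engineer would, in place of code of your own. Each camera call takes 0.05 s, during which the arm holds its last target.

### The job

The filings drawer under the steel bench plate has to come out for emptying, but its pull eye is hidden under the plate's overhang where only the hooked rod reaches: pick up the hooked rod, reach its prong in under the overhang, feel for the drawer's screw eye, drop the prong into it and draw the drawer steadily out to its stop. Treat the thin eye gently, touch the stand and drawer with nothing but the rod, and leave the other loose things alone. Then unhook the rod, lift it away and lay it flat on the bench again, well clear of the stand and its drawer.

Things in the scene. Friction and masses are not known exactly. Their poses are not given: they have to be found in the camera images.
- block: Fixed wooden stand with an overhanging steel plate. Origin: on the bench top below the middle of the plate's front edge; +x inward under the plate, +y left as you face it, z up. Plate x 0 to 150, y -75 to 75, z 52 to 64 mm; a small card box stands on it (to 80). The stand's front is at x = 40, y -70 to 70 mm: the slot below the overhang is 40 mm deep, 52 mm high, open in front and at the sides.
- drawer_front (a point): Middle of the drawer's wooden front (113 mm wide, 7 to 48 mm above the bench), at the eye's height, 24 mm; block axes. Block x = 40 mm when shut. The eye, hidden under the plate, is fixed to this front at unknown block y, -35 to +35 mm: feel for it. It is a level ring of 4 mm wire, 14 mm inside, 22 outside, centre 15 mm before the front; its hole looks straight up.
- drawer (a joint): Drawer opening in m: 0 shut, 0.070 at its stop; slides along block -x. At the start up to 6 mm open. Sticky: it takes about 5 to 7 N to draw, and stays where it is left. The eye's wire is springy: its ring gives sideways about 1 mm for 4 N. Eye, drawer and stand must not be loaded with more than about 18 N.
- hook_grip (a point): Hooked rod, about 90 g, loose on the bench: centre of its wooden handle (86 long, 18 wide, 24 mm high, flat sides), 12 mm above its underside. x along the rod to the hook, z up. Brass ferrule to x = 52, then a 5 mm steel rod, its axis 4 mm above this point, to x = 125, where it bends straight down: 5 mm thick prong, reaching 12.5 mm below the rod's axis, tip swept back to x = 123.5.
- hook_bend (a point): The bend at the far end of the hooked rod, on the rod's axis (hook_grip x = 125 mm, y = 0, z = +4 mm), from where the prong points down. Same axes as hook_grip. 16 mm above the bench as the rod lies.
- watch: Wrist watch without band, about 50 x 34 x 10 mm, loose, lying to the right of the stand; origin at the middle of its underside. Leave alone. Farther right the orange lamp's shade hangs over the work (world x 0.36 to 0.65, y -0.79 to -0.50, z from 0.24 up): keep arm and gripper clear of it, also when first setting off.
- brass_tin: Round brass tin, 62 mm across, 23 mm high, loose, left of the hooked rod; origin at the middle of its underside. Leave alone.
- charcoal: Dark lump of charcoal, 36 x 58 x 32 mm, loose, between the stand and the hooked rod; origin at the middle of its underside. Leave alone.
- findings_box: Small open card box, 36 x 48 x 16 mm, loose on the steel plate; origin at the middle of its underside. Leave alone.

How it is judged:
By the outcome, as a careful person would: the job done as asked, in the order asked, and still so for the second after the job is handed in, with the robot touching nothing.
It also fails if it takes over 61 s, if anything falls off the work surface, if the arm or the gripper's body presses on something with over 40 N, if the wrist force passes 120 N, or if a joint passes its speed limit or range.

## Working session

There is one attempt and no reset: what is moved stays moved. The work goes in short steps, Python scripts to look and compute and a tool call to move; the robot and the scene stay as the last step left them, time stands still between calls to the robot, and variables do not carry over. Pictures are saved under pics/ and viewed, and the job is handed in when it is done.

Besides the shell and the picture viewer there is one more tool, called by a JSON object that holds its "fn" and its "kwargs", one argument or row to a line. send_rows: Moves the arm, as the interface text tells. Its arguments: {"type":"object","properties":{"motion":{"type":"array","items":{"type":"array"}},"jaw":{"type":"number"},"squeeze":{"type":"number"}},"required":["motion"]}

```bash
mkdir -p pics; ls
cat > h.py <<'E'
import numpy as np,cv2
from plant import monitor,eyes,ticket
def snap(name,fn):
    im=eyes.read_camera(name); cv2.imwrite('pics/'+fn,im[:,:,::-1]); return im
def proj(name,P):
    m=eyes.camera_model(name);K=np.array(m['mtx']);T=np.array(m['cam_to_world'])
    p=np.linalg.inv(T)@np.append(P,1); p=K@p[:3]; return p[:2]/p[2]
def ray(name,u,v):
    m=eyes.camera_model(name);K=np.array(m['mtx']);T=np.array(m['cam_to_world'])
    d=T[:3,:3]@np.linalg.solve(K,[u,v,1]); return T[:3,3],d
def atz(name,u,v,z):
    o,d=ray(name,u,v); return o+d*(z-o[2])/d[2]
def crop(im,u0,v0,u1,v1,s,fn):
    c=im[v0:v1,u0:u1,::-1]; cv2.imwrite('pics/'+fn,cv2.resize(c,None,fx=s,fy=s,interpolation=cv2.INTER_CUBIC))
E
python3 - <<'E'
from h import *
print(monitor.read_state())
for n in('side','top'):
    np.save(n+'0.npy',snap(n,n+'0.png')); print(eyes.camera_model(n))
E
```

```text
pics
{'t': 0.0, 'q': array([ 1.12558090e+00,  1.31152024e-01,  1.48927100e+00, -2.18483131e-05,
        1.52298786e+00, -8.53989237e-02]), 'dq': array([-7.79037642e-05,  3.17424225e-04, -1.10361180e-03,  1.38104670e-03,
        6.56475999e-05,  1.94893558e-04]), 'joint_torque': array([ 3.57257755e-03, -5.59840536e+01, -4.91768789e+01,  7.73963076e-02,
        3.53456615e-02, -1.52497364e-04]), 'tool_pos': array([0.21098496, 0.56103013, 0.19269749]), 'orientation': array([-5.62071015e-01, -3.09043847e+00,  2.76473469e-03]), 'force': array([ 0.26811175,  0.43949624, -0.78919802]), 'wrist_torque': array([0.02158462, 0.03825356, 0.0603577 ]), 'opening': 0.09302269053449815}
{'mtx': array([[508.34857985,   0.        , 322.9274265 ],
       [  0.        , 508.34857985, 239.42577064],
       [  0.        ,   0.        ,   1.        ]]), 'cam_to_world': array([[-0.93003773, -0.20838853,  0.3026616 ,  0.35718313],
       [-0.36680796,  0.47728493, -0.79853053,  0.72733704],
       [ 0.02194878, -0.85368221, -0.52033157,  0.61666928],
       [ 0.        ,  0.        ,  0.        ,  1.        ]])}
{'mtx': array([[550.23692244,   0.        , 326.17594371],
       [  0.        , 550.23692244, 242.1602318 ],
       [  0.        ,   0.        ,   1.        ]]), 'cam_to_world': array([[-0.00735608, -0.98514419,  0.17157157,  0.50687651],
       [-0.99994584,  0.00851014,  0.00599186, -0.13592775],
       [-0.00736294, -0.1715182 , -0.98515344,  1.06642019],
       [ 0.        ,  0.        ,  0.        ,  1.        ]])}
```

View pics/side0.png

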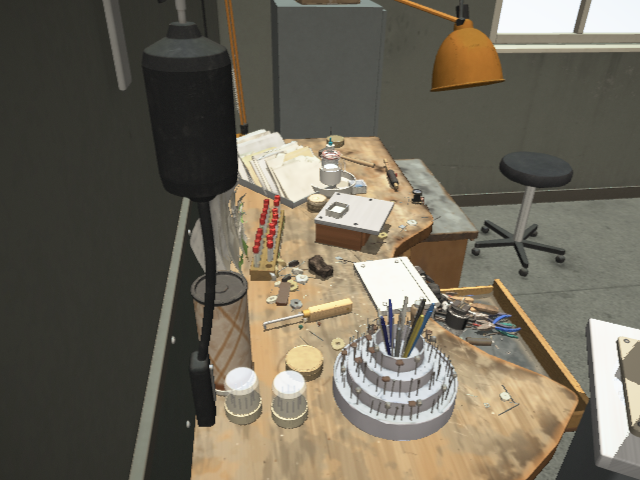

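View pics/top0.png

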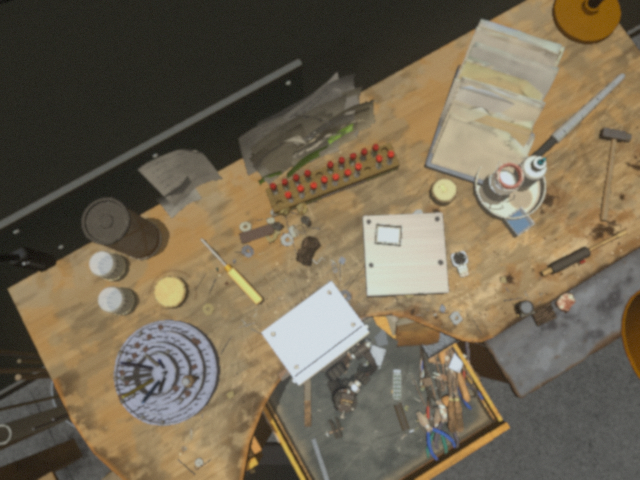

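Run:
```python
from h import *
s=np.load('side0.npy');t=np.load('top0.npy')
crop(s,295,180,435,270,5,'c1.png')
crop(t,340,195,480,310,5,'c2.png')
crop(s,250,240,370,340,6,'c3.png')
crop(t,190,220,340,320,5,'c4.png')
print(proj('top',[0,0,0]),proj('top',[0.211,0.561,0.19]),proj('side',[0.211,0.561,0.19]))
```

```text
[255.23675624 632.0661455 ] [-137.45889222  543.76854078] [629.98295219 755.50294719]
```

View pics/c1.png

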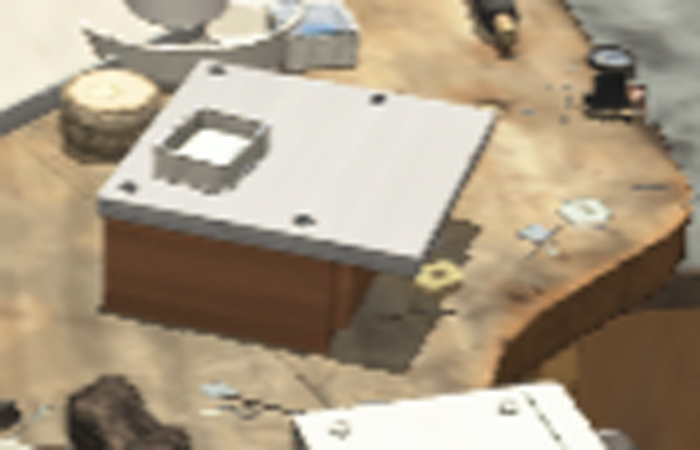

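View pics/c2.png

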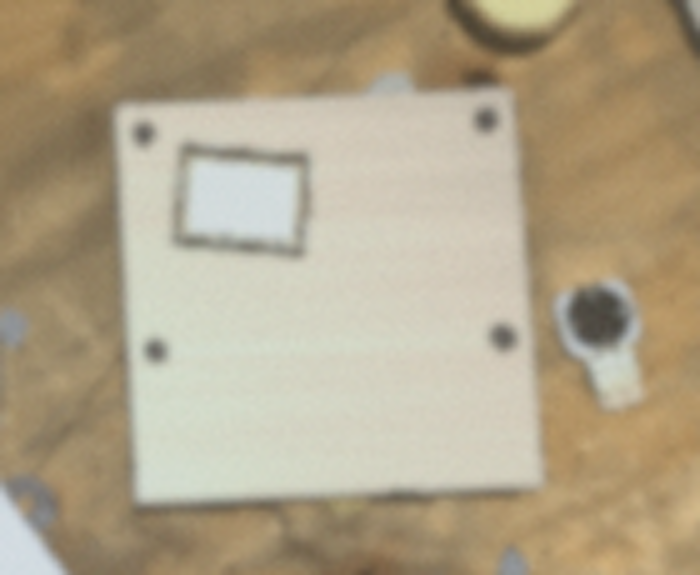

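View pics/c3.png

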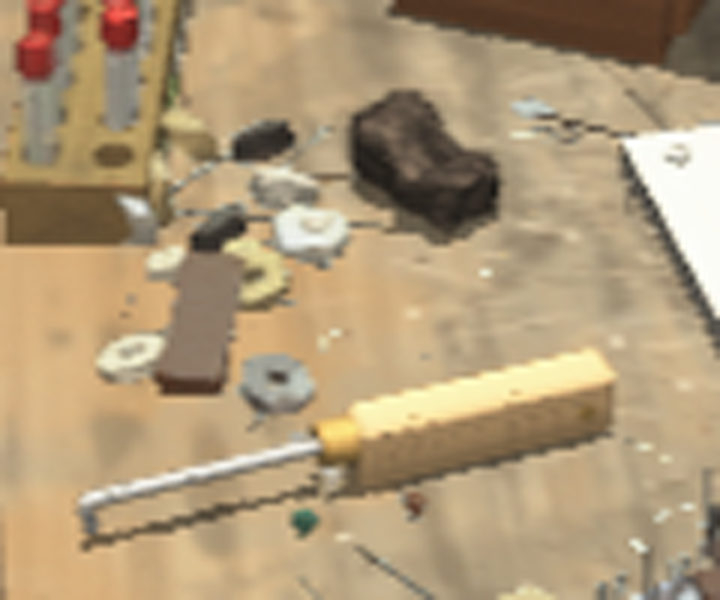

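View pics/c4.png

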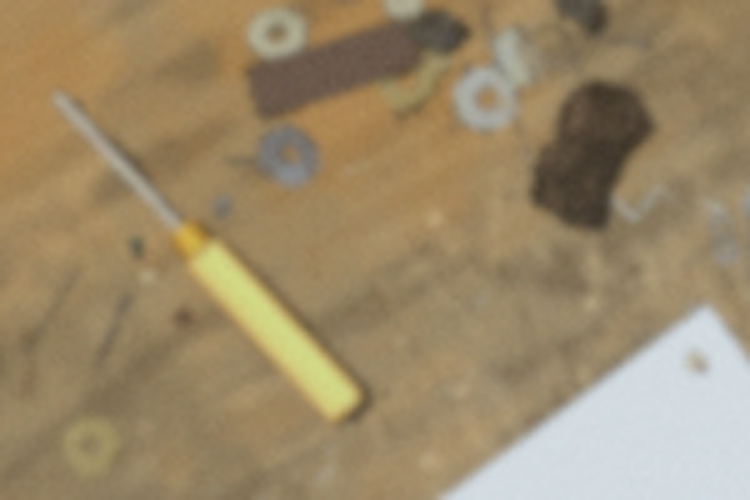

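Run:
```python
from h import *
f=lambda p,o,s:(p[0]/s+o[0],p[1]/s+o[1])
print('plate')
P=[atz('top',*f(p,(340,195),5),.064) for p in[(117,103),(513,90),(542,487),(136,506)]]
BL,BR,FR,FL=P
for p in P: print(p.round(4))
print([np.linalg.norm(P[i]-P[i-1]) for i in range(4)])
# side: plate top front-left corner, front-right, back-left
for p in[(415,262),(497,108),(100,202),(200,60)]: print('side',atz('side',*f(p,(295,180),5),.064).round(4))
print('rod top')
for n,p,z in[('bend',(58,95),.0185),('ferr',(190,238),.018),('hA',(190,262),.024),('hA2',(218,240),.024),('hend1',(362,395),.024),('hend2',(333,420),.024)]: print(n,atz('top',*f(p,(190,220),5),z).round(4))
print('rod side')
for n,p,z in[('bend',(85,500),.0185),('ferr',(318,432),.022),('hA',(350,410),.024),('hend far',(590,348),.024),('hend near',(612,380),.024)]: print(n,atz('side',*f(p,(250,240),6),z).round(4))
print('charcoal',[atz('top',*f(p,(190,220),5),.016).round(3) for p in[(535,195),(600,80),(650,125),(600,228)]])
print('watch',[atz('top',*f(p,(340,195),5),.01).round(3) for p in[(555,300),(640,310),(620,405),(600,280)]])
print('pad', [atz('top',u,v,0.0).round(3) for u,v in[(332,282),(263,330),(369,330),(296,383)]],[atz('side',u,v,0.0).round(3) for u,v in[(354,262),(404,257)]])
print('tin',atz('top',170,290,.023))
```

```text
plate
[ 0.7311 -0.1996  0.064 ]
[ 0.7347 -0.3472  0.064 ]
[ 0.5869 -0.3513  0.064 ]
[ 0.5811 -0.2036  0.064 ]
[np.float64(0.1500243631435788), np.float64(0.14765079894991767), np.float64(0.14793088466287443), np.float64(0.14773683548416522)]
side [ 0.5808 -0.1952  0.064 ]
side [ 0.5855 -0.3514  0.064 ]
side [ 0.7247 -0.1894  0.064 ]
side [ 0.7339 -0.3421  0.064 ]
rod top
bend [0.6977 0.1119 0.0185]
ferr [0.6415 0.0594 0.018 ]
hA [0.6315 0.0581 0.024 ]
hA2 [0.6399 0.0476 0.024 ]
hend1 [ 0.5804 -0.0082  0.024 ]
hend2 [0.5711 0.0026 0.024 ]
rod side
bend [0.6958 0.1169 0.0185]
ferr [0.6433 0.0652 0.022 ]
hA [0.6375 0.054  0.024 ]
hend far [ 0.58   -0.0038  0.024 ]
hend near [0.5684 0.0087 0.024 ]
charcoal [array([ 0.657, -0.073,  0.016]), array([ 0.702, -0.098,  0.016]), array([ 0.684, -0.118,  0.016]), array([ 0.644, -0.098,  0.016])]
watch [array([ 0.664, -0.371,  0.01 ]), array([ 0.659, -0.404,  0.01 ]), array([ 0.622, -0.394,  0.01 ]), array([ 0.671, -0.389,  0.01 ])]
pad [array([ 0.614, -0.14 ,  0.   ]), array([ 0.523, -0.007,  0.   ]), array([ 0.521, -0.21 ,  0.   ]), array([ 0.424, -0.071,  0.   ])] [array([ 0.619, -0.158,  0.   ]), array([ 0.523, -0.221,  0.   ])]
tin [0.59889119 0.16785323 0.023     ]
```

```bash
cat >> h.py <<'E'
from scipy.spatial.transform import Rotation as R
def tri(a,b):
    """least-squares point from top px a, side px b"""
    o1,d1=ray('top',*a);o2,d2=ray('side',*b)
    d1/=np.linalg.norm(d1);d2/=np.linalg.norm(d2)
    A=np.stack([d1,-d2],1);s=np.linalg.lstsq(A,o2-o1,rcond=None)[0]
    p,q=o1+s[0]*d1,o2+s[1]*d2
    return ((p+q)/2).round(4),np.linalg.norm(p-q).round(4)
def shift(W,pose=None):
    """world targets -> tool shift from current pose"""
    s=monitor.read_state(); Rm=R.from_rotvec(s['orientation']).as_matrix(); p=s['tool_pos']
    return [(Rm.T@(np.array(w)-p)).round(4).tolist() for w in W]
def head():
    Rm=R.from_rotvec(monitor.read_state()['orientation']).as_matrix(); return np.degrees(np.arctan2(Rm[1,0],Rm[0,0])),Rm[:,2]
E
python3 - <<'E'
from h import *
c2=lambda x,y:(340+x/5,195+y/5);c1=lambda x,y:(295+x/5,180+y/5);c3=lambda x,y:(250+x/6,240+y/6);c4=lambda x,y:(190+x/5,220+y/5)
print('FL',tri(c2(136,506),c1(415,262)));print('FR',tri(c2(542,487),c1(497,108)));print('BL',tri(c2(117,103),c1(100,202)));print('BR',tri(c2(513,90),c1(200,60)))
print('holes',tri(c2(155,351),c1(305,220)),tri(c2(503,337),c1(378,99)),tri(c2(145,133),c1(128,188)),tri(c2(486,119),c1(218,70)))
print('bend',tri(c4(58,95),c3(85,500)));print('hend',tri(c4(350,408),c3(601,364)))
print('pad',tri((332,282),(354,262)),tri(c4(697,362),c1(340,430)))
print(tri((160,365),(395,300)))
s=np.load('side0.npy');t=np.load('top0.npy')
crop(t,90,310,250,440,5,'c5.png');crop(s,320,280,480,440,4,'c6.png')
print(head())
E
```

```text
FL (array([ 0.5822, -0.2039,  0.0588]), np.float64(0.0014))
FR (array([ 0.5862, -0.3514,  0.064 ]), np.float64(0.0014))
BL (array([ 0.7309, -0.2004,  0.0574]), np.float64(0.0034))
BR (array([ 0.7356, -0.3478,  0.0611]), np.float64(0.0005))
holes (array([ 0.637 , -0.212 ,  0.0633]), np.float64(0.0018)) (array([ 0.6417, -0.3398,  0.0626]), np.float64(0.0008)) (array([ 0.7197, -0.21  ,  0.0619]), np.float64(0.0006)) (array([ 0.7233, -0.337 ,  0.0631]), np.float64(0.0014))
bend (array([0.6983, 0.1128, 0.0144]), np.float64(0.0003))
hend (array([ 0.5758, -0.0031,  0.0194]), np.float64(0.0))
pad (array([ 0.6132, -0.14  ,  0.0127]), np.float64(0.0011)) (array([ 0.5924, -0.1351,  0.0114]), np.float64(0.0009))
(array([0.4656, 0.1396, 0.1583]), np.float64(0.0006))
(np.float64(159.38160830255245), array([-7.05671765e-04, -1.47793217e-03, -9.99998659e-01]))
```

View pics/c5.png

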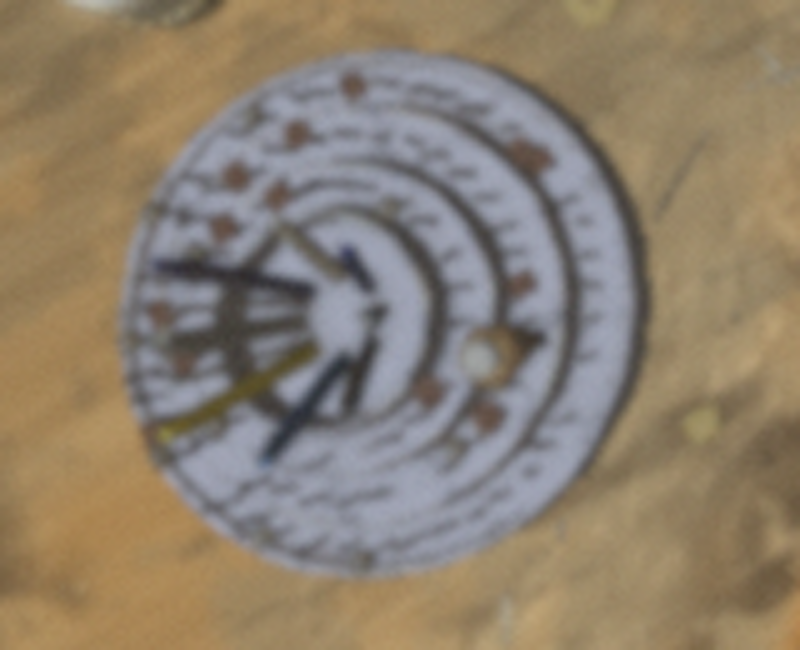

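View pics/c6.png

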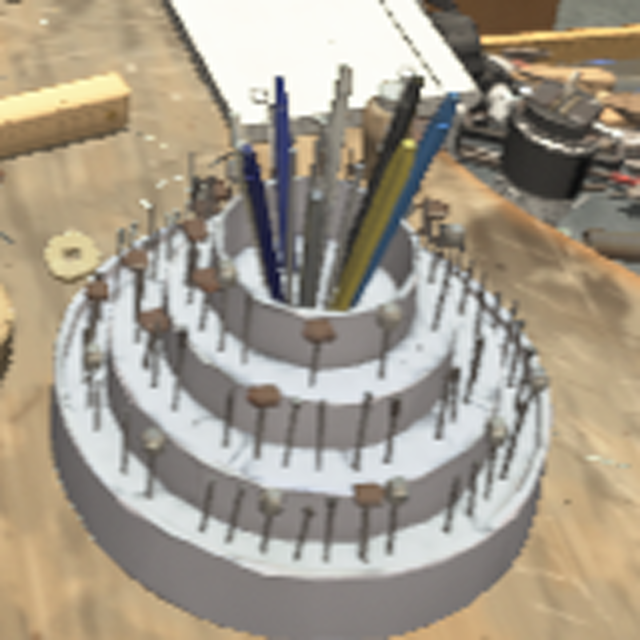

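Run:
```python
from h import *
print(shift([[.211,.561,.31],[.62,.042,.31],[.62,.042,.1]]))
for z in(0,.04):print(atz('top',220,372,z),atz('top',168,320,z),atz('top',115,372,z))
```

```text
[[0.0, -0.0003, -0.1172], [-0.5656, -0.342, -0.1167], [-0.5656, -0.3417, 0.0933]]
[0.4449511  0.07330847 0.        ] [0.54321279 0.17601444 0.        ] [0.44632964 0.2725502  0.        ]
[0.44727384 0.0654603  0.04      ] [0.54184986 0.16431391 0.04      ] [0.44860067 0.25722874 0.04      ]
```

{"fn": "send_rows", "kwargs": {
  "motion": [
    [[0,0,-0.06],10],
    [[-0.03,-0.018,-0.11],20],
    [[-0.08,-0.048,-0.12],30],
    [[-0.133,-0.08,-0.12],40],
    [[-0.186,-0.112,-0.12],50],
    [[-0.239,-0.144,-0.12],60],
    [[-0.292,-0.176,-0.12],70],
    [[-0.345,-0.208,-0.12],80],
    [[-0.398,-0.24,-0.12],90],
    [[-0.451,-0.272,-0.12],100],
    [[-0.504,-0.304,-0.11],110],
    [[-0.55,-0.333,-0.08],116.2]
  ],
  "jaw": 0.06,
  "squeeze": 60
}}

```text
t: 1.6
tool_pos: [0.6108, 0.0542, 0.2749]
orientation: [2.923, 1.148, 0.005]
force: [0.6, 0.3, 0.8]
opening: 0.0602
```

Run:
```python
from h import *
print(monitor.read_state(),head()); print(shift([[.62,.0415,.1],[.62,.0415,.006]]))
```

```text
{'t': 1.6, 'q': array([4.85372178e-03, 1.43863477e-01, 1.32715527e+00, 5.19285920e-05,
       1.66715961e+00, 8.27220337e-01]), 'dq': array([-0.58980307,  0.59929949, -0.16218407,  0.00474342, -0.40426774,
        0.23907939]), 'joint_torque': array([  1.70341216, -62.22226381, -49.20688391,  -0.27374561,
         1.2756281 ,  -0.1222442 ]), 'tool_pos': array([0.61081867, 0.05418617, 0.27486407]), 'orientation': array([2.92306933, 1.14795654, 0.00502887]), 'force': array([0.63238226, 0.28281454, 0.78597467]), 'wrist_torque': array([ 0.0299465 ,  0.13003218, -0.06864674]), 'opening': 0.06020221981914824} (np.float64(42.88232096809312), array([ 3.41399480e-03,  6.82589969e-05, -9.99994170e-01]))
[[-0.0024, 0.0151, 0.1749], [-0.0026, 0.0149, 0.2689]]
```

{"fn": "send_rows", "kwargs": {
  "motion": [
    [[0,0.009,0.05],0],
    [[-0.001,0.018,0.1],0],
    [[-0.001,0.018,0.15],0],
    [[-0.001,0.018,0.18],0],
    [[-0.001,0.018,0.18],0]
  ]
}}

```text
t: 2.22
tool_pos: [0.6173, 0.0425, 0.0898]
orientation: [-2.919, -1.155, 0.011]
force: [0.3, 0.2, -0.1]
opening: 0.06
```

Run:
```python
from h import *
print(monitor.read_state()['t'],monitor.read_state()['tool_pos'],monitor.read_state()['force'],head())
t=snap('top','t1.png');s=snap('side','s1.png')
crop(t,190,220,340,320,5,'t1c.png');crop(s,220,200,380,330,5,'s1c.png')
for n in('top','side'):print(n,proj(n,monitor.read_state()['tool_pos']))
```

```text
2.225 [0.61726838 0.04245744 0.08978904] [ 0.29458447  0.23201816 -0.07728358] (np.float64(43.18319294480867), array([-7.36093088e-03,  8.52824427e-05, -9.99972904e-01]))
top [229.34686037 273.72216635]
side [319.92116396 275.59729207]
```

View pics/t1.png

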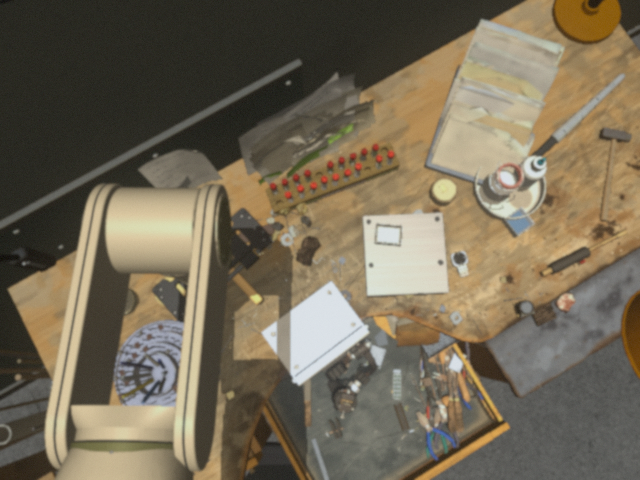

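View pics/s1c.png

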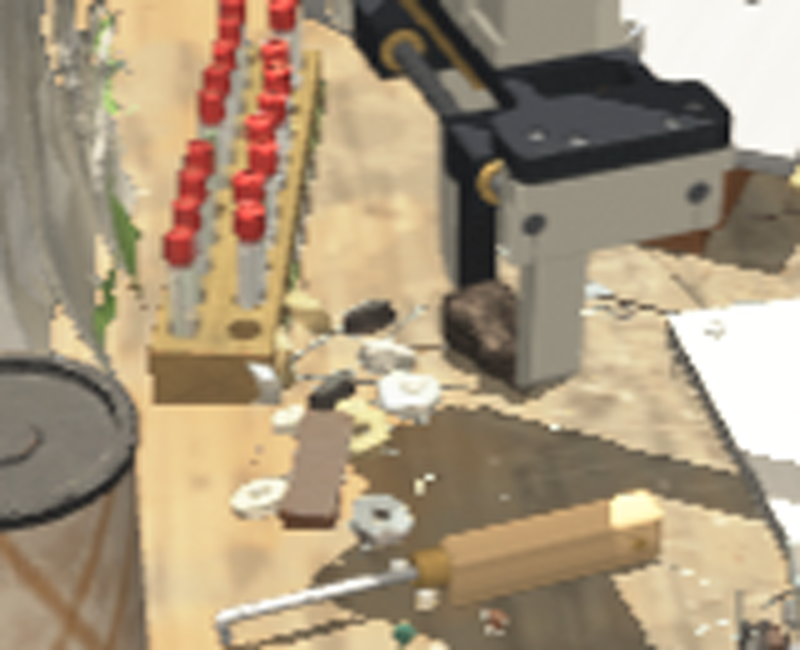

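{"fn": "send_rows", "kwargs": {
  "motion": [
    [[0.001,0,0.04],0],
    [[0.001,0,0.07],0],
    [[0.001,0,0.082],0],
    [[0.001,0,0.084],0],
    [[0.001,0,0.084],0]
  ]
}}

```text
t: 2.95
tool_pos: [0.6226, 0.0431, 0.0118]
orientation: [2.92, 1.156, 0.004]
force: [0.9, 0.8, 0.5]
opening: 0.0603
```

Run:
```python
from h import *
s=monitor.read_state();print(s['tool_pos'],s['force'],s['wrist_torque'],head())
i=snap('side','s2.png');crop(i,220,220,380,340,5,'s2c.png')
```

```text
[0.62261127 0.04313744 0.01175017] [0.87420088 0.84461062 0.5144977 ] [-0.08238238  0.12967429 -0.00329883] (np.float64(43.18516973158732), array([ 2.86250933e-03, -3.35709912e-05, -9.99995902e-01]))
```

View pics/s2c.png

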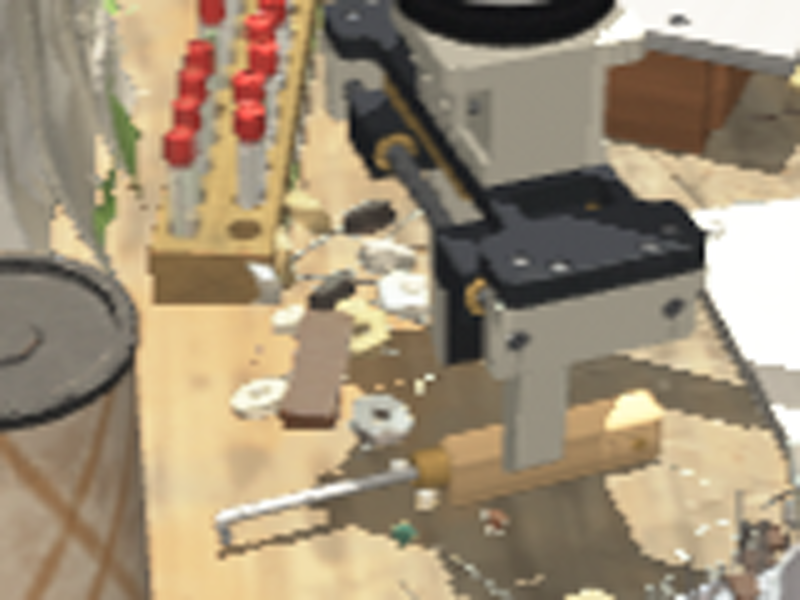

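{"fn": "send_rows", "kwargs": {
  "motion": [
    [[0,0,0.003],0],
    [[0,0,0.005],0],
    [[0,0,0.005],0],
    [[0,0,0.005],0]
  ]
}}

```text
t: 3.5
tool_pos: [0.621, 0.0431, 0.0047]
orientation: [-2.921, -1.156, 0.0]
force: [0.3, -0.3, -0.3]
opening: 0.0601
```

{"fn": "send_rows", "kwargs": {
  "motion": [
    [[0,0,0],0],
    [[0,0,0],0],
    [[0,0,0],0],
    [[0,0,0],0],
    [[0,0,0],0],
    [[0,0,0],0]
  ],
  "jaw": 0.0,
  "squeeze": 60
}}

```text
t: 4.25
tool_pos: [0.6211, 0.0432, 0.0048]
orientation: [2.921, 1.156, 0.0]
force: [0.5, -0.9, -0.3]
opening: 0.0045
```

Run:
```python
from h import *
s=monitor.read_state();print(s['t'],s['tool_pos'],s['force'],s['wrist_torque'],s['opening'],head())
i=snap('side','s3.png');crop(i,220,220,380,340,5,'s3c.png')
```

```text
4.25 [0.62111494 0.04315881 0.0047574 ] [ 0.52225408 -0.92469492 -0.30570156] [-0.0076636   0.11582205  0.0393536 ] 0.004496503447675349 (np.float64(43.18553972373272), array([ 7.86634206e-05,  1.39298498e-07, -9.99999997e-01]))
```

View pics/s3c.png

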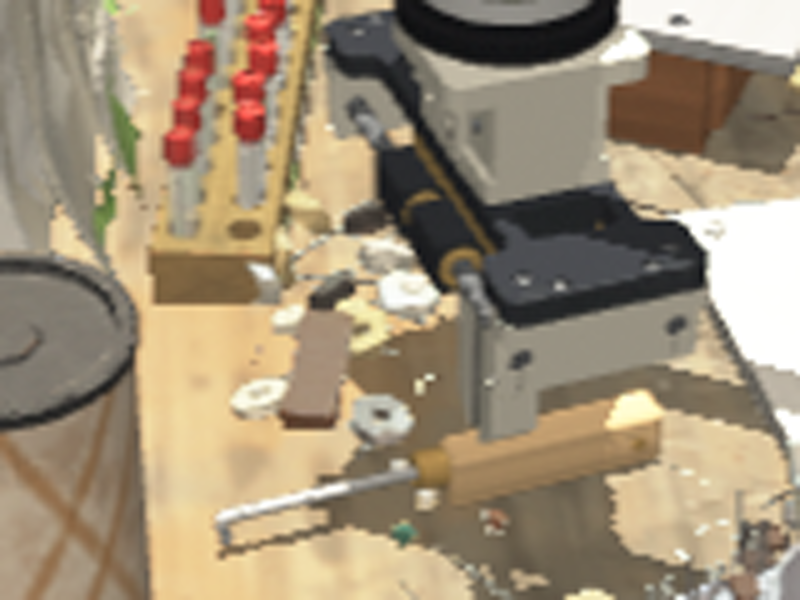

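Run:
```python
from h import *
s=monitor.read_state();p=s['tool_pos']
for d in [(0,0,0),(0,0,.02),(0,0,.04)]:
    u=proj('side',p+np.array(d));print((u-[220,220])*5)
print(s['opening'])
# handle corner edges from picture at z=0 bottom near-edge and z=.024 top edge
f=lambda x,y:(220+x/5,220+y/5)
for n,x,y,z in[('near end bottom',655,458,0),('near end top',660,425,.024),('far end top',622,395,.024),('ferr near bottom',450,503,0),('near top front',450,470,.024),('far top front',448,435,.024),('bend',222,520,.0185),('bendtip',225,542,.0035)]:print(n,atz('side',*f(x,y),z).round(4))
```

```text
[493.37377197 476.03781   ]
[494.33120705 433.80750007]
[495.3102122  390.62578324]
0.0018708977546293998
near end bottom [0.5707 0.0041 0.    ]
near end top [0.5669 0.0134 0.024 ]
far end top [0.5858 0.002  0.024 ]
ferr near bottom [0.6321 0.0583 0.    ]
near top front [0.6285 0.0677 0.024 ]
far top front [0.6368 0.0496 0.024 ]
bend [0.6946 0.1184 0.0185]
bendtip [0.6966 0.1133 0.0035]
```

Run:
```python
from h import *
# near finger: tool y negative dir, inner face 30mm, thickness to 64-46.5=17.5
h=np.radians(43.185);X=np.array([np.cos(h),np.sin(h),0]);N=np.array([-np.sin(h),np.cos(h),0])
def corners(p,half,crop):
    for dx in(-.0075,.0075):
        for t in(half,half+.0175):
            print(dx,t,((proj('side',p+X*dx+N*t)-crop)*5).round())
print('s1');corners(np.array([.6175,.0425,.0898]),.03,[220,200])
print('s2');corners(np.array([.6226,.0431,.0118]),.03,[220,220])
print('s3');corners(np.array([.6211,.0432,.0048]),.001,[220,220])
i=snap('side','s4.png');crop(i,290,260,360,330,10,'s4c.png');print(monitor.read_state()['opening'])
```

```text
s1
-0.0075 0.03 [560. 435.]
-0.0075 0.0475 [579. 464.]
0.0075 0.03 [519. 444.]
0.0075 0.0475 [539. 473.]
s2
-0.0075 0.03 [539. 506.]
-0.0075 0.0475 [558. 536.]
0.0075 0.03 [501. 515.]
0.0075 0.0475 [519. 546.]
s3
-0.0075 0.001 [513. 473.]
-0.0075 0.018500000000000003 [531. 502.]
0.0075 0.001 [475. 482.]
0.0075 0.018500000000000003 [493. 511.]
0.0007996259751503564
```

View pics/s4c.png

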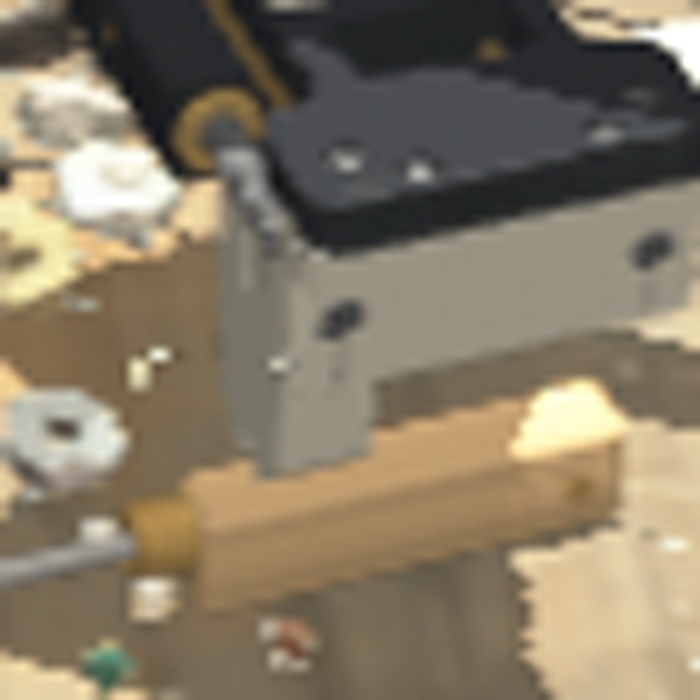

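Run:
```python
from h import *
h=np.radians(43.185);X=np.array([np.cos(h),np.sin(h),0]);N=np.array([-np.sin(h),np.cos(h),0])
def f(p,half,u,v):
    o,d=ray('side',u,v); s=(half-N@(o-p))/(N@d); P=o+s*d; print('along',(X@(P-p)).round(4),'z',P[2].round(4), 'dz',(P-p)[2].round(4))
p=np.array([.6211,.0432,.0048])
f(p,.0185,316.5,307.5);f(p,.0185,327,305.5)
p=np.array([.6226,.0431,.0118])
f(p,.0475,220+505/5,220+470/5);f(p,.0475,220+562/5,220+460/5)
p=np.array([.6175,.0425,.0898])
f(p,.0475,220+520/5,200+387/5);f(p,.0475,220+583/5,200+370/5)
i=snap('top','t4.png');crop(i,150,180,350,330,4,'t4c.png')
```

```text
along 0.012 z 0.0405 dz 0.0357
along -0.0083 z 0.0394 dz 0.0346
along 0.0135 z 0.048 dz 0.0362
along -0.008 z 0.0464 dz 0.0346
along 0.0152 z 0.1273 dz 0.0375
along -0.0073 z 0.1288 dz 0.039
```

View pics/t4c.png

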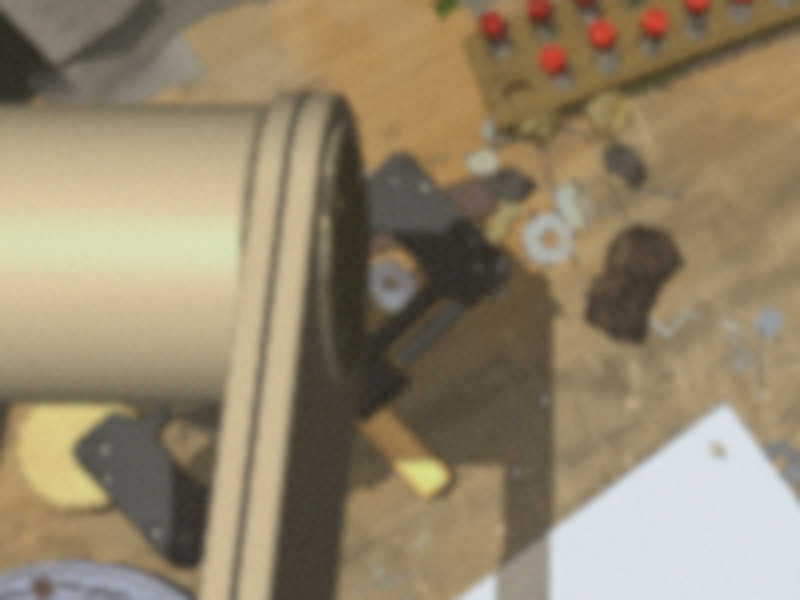

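{"fn": "send_rows", "kwargs": {
  "motion": [
    [[0,0,0],0],
    [[0,0,0],0],
    [[0,0,0],0],
    [[0,0,0],0],
    [[0,0,0],0]
  ],
  "jaw": 0.06
}}

```text
t: 5.03
tool_pos: [0.6211, 0.0432, 0.0047]
orientation: [2.921, 1.156, -0.0]
force: [0.1, -0.2, -0.2]
opening: 0.0458
```

{"fn": "send_rows", "kwargs": {
  "motion": [
    [[0,0,0.003],0],
    [[0,0,0.004],0]
  ]
}}

```text
t: 5.28
tool_pos: [0.6208, 0.0431, 0.0003]
orientation: [-2.921, -1.156, 0.001]
force: [-0.8, 0.3, -0.2]
opening: 0.0594
```

{"fn": "send_rows", "kwargs": {
  "motion": [
    [[0,0,0.002],0],
    [[0,0,0.003],0]
  ]
}}

```text
t: 5.52
tool_pos: [0.621, 0.0432, -0.0025]
orientation: [-2.921, -1.156, 0.0]
force: [0.1, -0.3, 0.4]
opening: 0.0602
```

{"fn": "send_rows", "kwargs": {
  "motion": [
    [[0,0,0.003],0],
    [[0,0,0.006],0],
    [[0,0,0.006],0]
  ]
}}

```text
t: 5.9
tool_pos: [0.6207, 0.0431, -0.0087]
orientation: [-2.921, -1.156, 0.001]
force: [0.4, -0.4, -0.3]
opening: 0.0599
```

{"fn": "send_rows", "kwargs": {
  "motion": [
    [[0,0,0.003],0],
    [[0,0,0.006],0],
    [[0,0,0.006],0]
  ]
}}

```text
t: 6.28
tool_pos: [0.6208, 0.0431, -0.0147]
orientation: [-2.921, -1.156, 0.001]
force: [-0.2, 0.6, 0.0]
opening: 0.0599
```

Run:
```python
from h import *
s=monitor.read_state();print(s['t'],s['tool_pos'],s['force'])
i=snap('side','s5.png');crop(i,290,260,360,330,10,'s5c.png')
```

```text
6.275 [ 0.62075167  0.04313285 -0.01469428] [-0.17637556  0.62718269  0.03351281]
```

View pics/s5c.png

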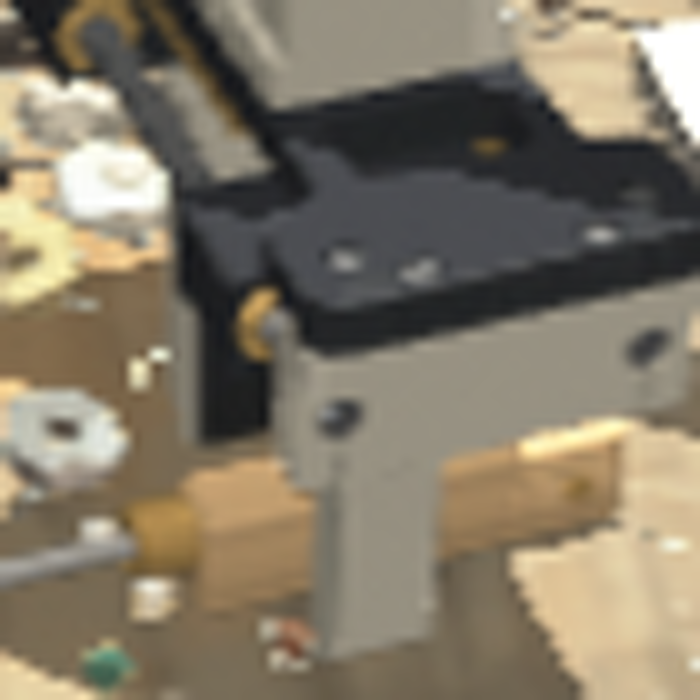

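{"fn": "send_rows", "kwargs": {
  "motion": [
    [[0,0,0.004],0],
    [[0,0,0.008],0],
    [[0,0,0.01],0],
    [[0,0,0.01],0]
  ]
}}

```text
t: 6.82
tool_pos: [0.621, 0.0431, -0.0244]
orientation: [-2.921, -1.156, 0.0]
force: [0.1, -0.5, -0.5]
opening: 0.0603
```

{"fn": "send_rows", "kwargs": {
  "motion": [
    [[0,0,0.002],0],
    [[0,0,0.003],0],
    [[0,0,0.003],0]
  ]
}}

```text
t: 7.2
tool_pos: [0.6213, 0.0432, -0.0247]
orientation: [2.921, 1.156, -0.0]
force: [-12.2, -0.5, 22.5]
opening: 0.0599
```

{"fn": "send_rows", "kwargs": {
  "motion": [
    [[0,0,0],0],
    [[0,0,0],0],
    [[0,0,0],0],
    [[0,0,0],0],
    [[0,0,0],0],
    [[0,0,0],0]
  ],
  "jaw": 0.0,
  "squeeze": 60
}}

```text
t: 7.95
tool_pos: [0.6232, 0.044, -0.0246]
orientation: [2.92, 1.156, 0.006]
force: [-2.9, 4.5, 13.9]
opening: 0.0174
```

Run:
```python
from h import *
s=monitor.read_state();print(s['t'],s['tool_pos'],s['force'],s['opening'],head())
i=snap('side','s6.png');crop(i,250,250,360,330,7,'s6c.png')
```

```text
7.95 [ 0.62321128  0.04395252 -0.0246184 ] [-2.857611    4.47164491 13.89627959] 0.017357277466242965 (np.float64(43.198953129329745), array([ 3.97408471e-03,  9.70542283e-04, -9.99991632e-01]))
```

View pics/s6c.png

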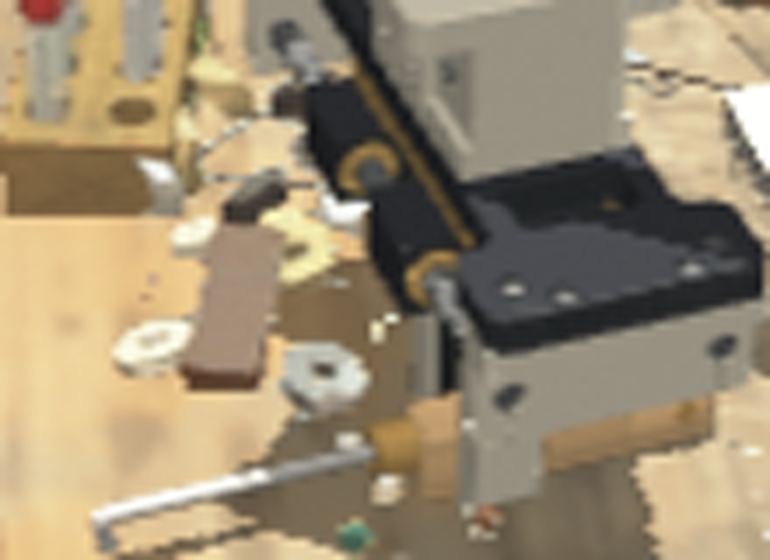

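{"fn": "send_rows", "kwargs": {
  "motion": [
    [[0,0,-0.003],0],
    [[0,0,-0.02],0],
    [[0,0,-0.06],0],
    [[-0.03,0.007,-0.1],5],
    [[-0.08,0.018,-0.11],13],
    [[-0.13,0.03,-0.11],21],
    [[-0.18,0.041,-0.11],29],
    [[-0.23,0.052,-0.11],36],
    [[-0.28,0.063,-0.11],41.5],
    [[-0.31,0.07,-0.11],41.5],
    [[-0.32,0.072,-0.11],41.5],
    [[-0.32,0.072,-0.11],41.5]
  ]
}}

```text
t: 9.5
tool_pos: [0.4371, -0.2285, 0.0832]
orientation: [3.141, 0.044, 0.001]
force: [0.4, 0.2, -0.8]
opening: 0.0176
```

Run:
```python
from h import *
s=monitor.read_state();print(s['t'],s['tool_pos'],s['force'],s['opening'],head())
i=snap('side','s7.png');crop(i,290,170,450,290,5,'s7c.png')
i=snap('top','t7.png');crop(i,290,200,450,320,5,'t7c.png')
```

```text
9.5 [ 0.43712335 -0.22852919  0.08320107] [ 0.41937848  0.23470083 -0.76220777] 0.017586500536776625 (np.float64(1.6221925074292696), array([ 5.72013917e-04, -6.02761744e-05, -9.99999835e-01]))
```

View pics/s7c.png

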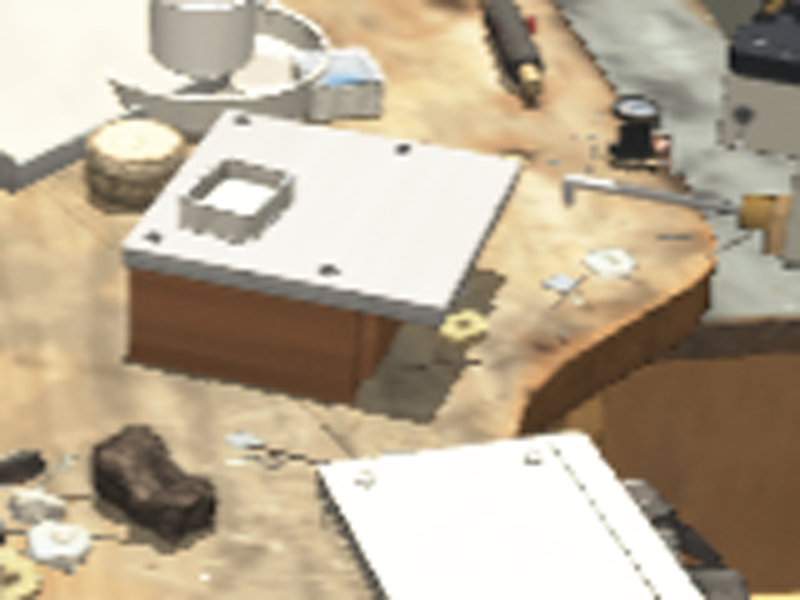

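View pics/t7c.png

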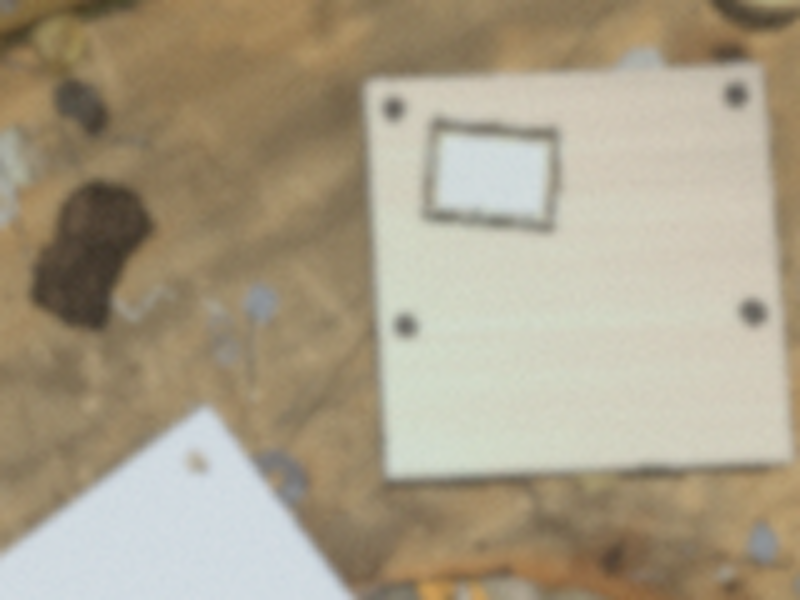

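Run:
```python
from h import *
i=cv2.imread('pics/t7.png')[:,:,::-1];crop(i,330,260,450,420,5,'t7d.png')
i=cv2.imread('pics/s7.png')[:,:,::-1];crop(i,390,170,510,260,6,'s7d.png')
```

```text
(no output)
```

View pics/t7d.png

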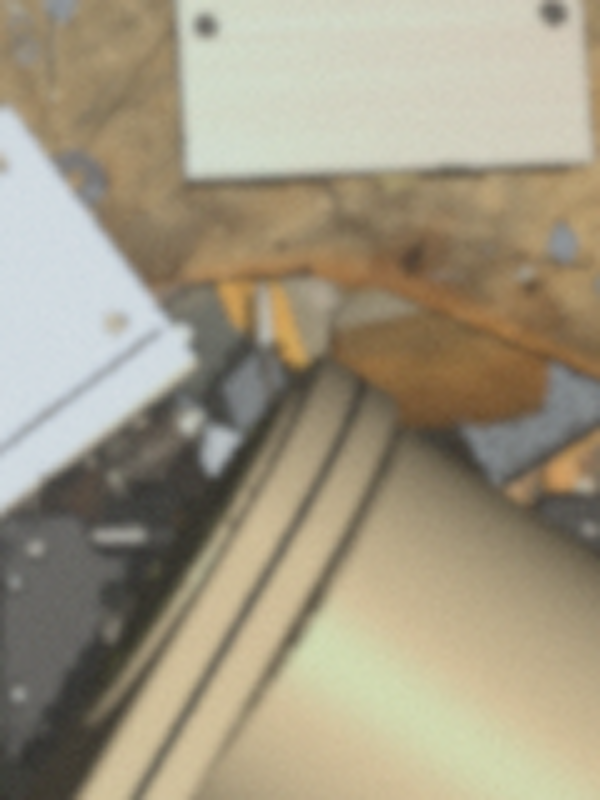

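View pics/s7d.png

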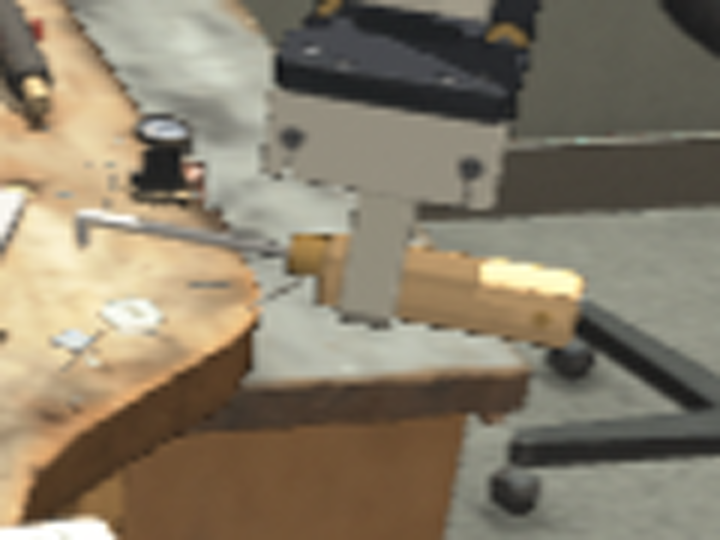

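Run:
```python
from h import *
f=lambda x,y:(390+x/6,170+y/6)
for z in(.115,.124,.13):
  print(z,'bend',atz('side',*f(83,218),z).round(4),'tip',atz('side',*f(83,244),z-.0125).round(4),'ferr start',atz('side',*f(290,252),z).round(4),'hend',atz('side',*f(582,290),z-.004).round(4))
s=monitor.read_state();print(s['tool_pos'])
print(proj('side',[.5425,-.2247,.124]))
```

```text
0.115 bend [ 0.5401 -0.2384  0.115 ] tip [ 0.5398 -0.2426  0.1025] ferr start [ 0.467  -0.2428  0.115 ] hend [ 0.369 -0.264  0.111]
0.124 bend [ 0.5368 -0.2211  0.124 ] tip [ 0.5366 -0.2257  0.1115] ferr start [ 0.4651 -0.2254  0.124 ] hend [ 0.3688 -0.2463  0.12  ]
0.13 bend [ 0.5347 -0.2095  0.13  ] tip [ 0.5345 -0.2144  0.1175] ferr start [ 0.4638 -0.2138  0.13  ] hend [ 0.3686 -0.2346  0.126 ]
[ 0.43757685 -0.22761142  0.08291964]
[401.61989304 205.10153029]
```

Run:
```python
from h import *
h=np.radians(1.62)
i=cv2.imread('pics/s7.png')[:,:,::-1];crop(i,395,195,495,235,8,'s7e.png')
b=np.array([.5375,-.2245,.122])
for pd in(-2,0,2,4,6):
  p=np.radians(pd) # hook down positive
  e=np.array([np.cos(h)*np.cos(p),np.sin(h)*np.cos(p),-np.sin(p)])
  up=np.array([np.cos(h)*np.sin(p),np.sin(h)*np.sin(p),np.cos(p)])
  print(pd,[((proj('side',b-e*a+up*u)-[395,195])*8).round(0).tolist() for a,u in((0,0),(.073,0),(.168,-.004),(0,-.0125))])
```

```text
-2 [[71.0, 91.0], [347.0, 150.0], [718.0, 243.0], [64.0, 133.0]]
0 [[71.0, 91.0], [348.0, 141.0], [724.0, 223.0], [66.0, 133.0]]
2 [[71.0, 91.0], [350.0, 133.0], [728.0, 203.0], [67.0, 134.0]]
4 [[71.0, 91.0], [351.0, 124.0], [732.0, 182.0], [69.0, 134.0]]
6 [[71.0, 91.0], [351.0, 115.0], [735.0, 161.0], [70.0, 134.0]]
```

View pics/s7e.png

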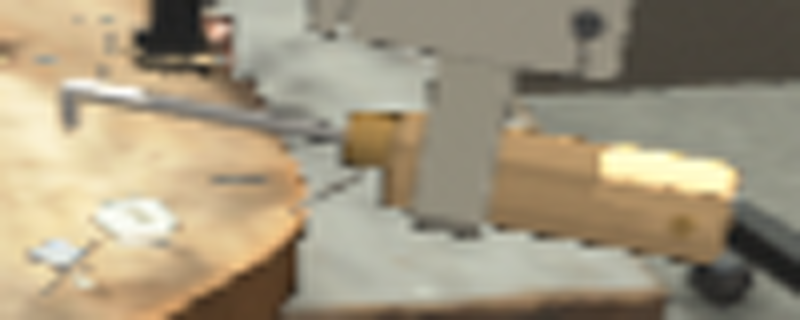

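{"fn": "send_rows", "kwargs": {
  "motion": [
    [[0,0,0.03],0],
    [[0,0,0.06],0],
    [[0,0,0.085],0],
    [[0,0,0.091],0],
    [[0,0,0.091],0],
    [[0.01,0,0.091],0],
    [[0.02,0,0.091],0],
    [[0.03,0,0.091],0],
    [[0.03,0,0.091],0],
    [[0.03,0,0.091],0]
  ]
}}

```text
t: 10.85
tool_pos: [0.4669, -0.2273, -0.0084]
orientation: [-3.141, -0.047, 0.001]
force: [0.2, -0.6, -1.2]
opening: 0.0175
```

Run:
```python
from h import *
s=monitor.read_state();print(s['t'],s['tool_pos'],s['force'],s['wrist_torque'],s['opening'],head())
i=snap('side','s8.png');crop(i,340,200,480,290,5,'s8c.png')
```

```text
10.85 [ 0.46687385 -0.22734112 -0.00841383] [ 0.24406598 -0.6354265  -1.2291796 ] [-0.01139527  0.17916699 -0.03858899] 0.01747035356527308 (np.float64(1.6992679411956317), array([-4.71741850e-04,  1.76338707e-04, -9.99999873e-01]))
```

View pics/s8c.png

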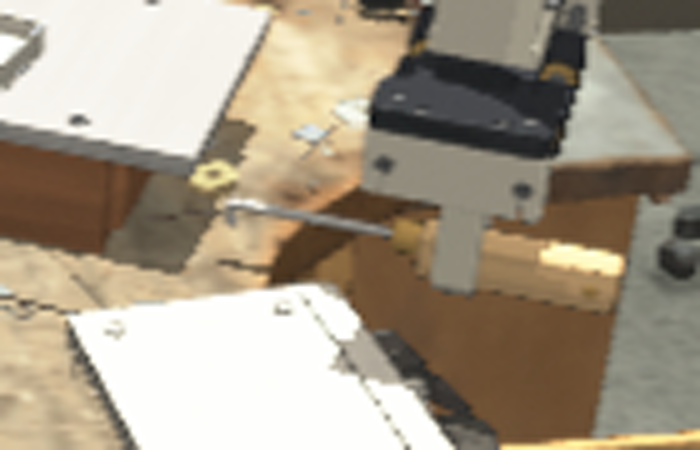

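Run:
```python
from h import *
i=cv2.imread('pics/s8.png')[:,:,::-1];crop(i,365,225,425,265,12,'s8d.png')
for z in(.028,.031,.034):
    print(z,atz('side',386.4,241.6,z).round(4))
```

```text
0.028 [ 0.5668 -0.2239  0.028 ]
0.031 [ 0.5658 -0.2191  0.031 ]
0.034 [ 0.5647 -0.2142  0.034 ]
```

View pics/s8d.png

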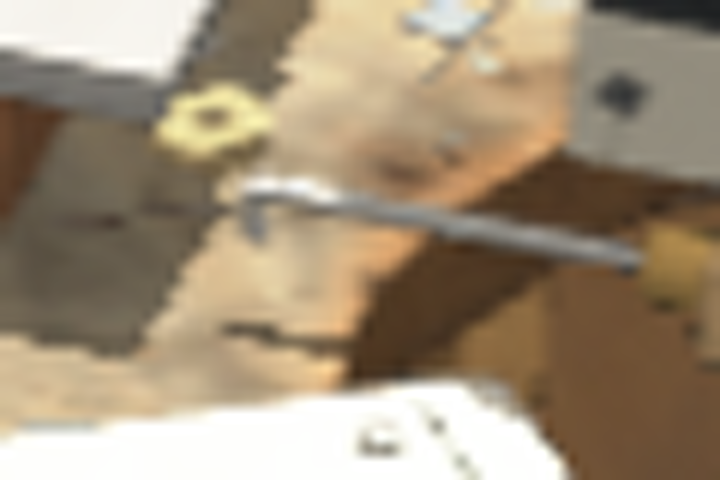

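{"fn": "send_rows", "kwargs": {
  "motion": [
    [[0.008,0,0],0],
    [[0.016,0,0],0],
    [[0.022,0,0],0],
    [[0.022,0,0],0]
  ]
}}

```text
t: 11.4
tool_pos: [0.4896, -0.2268, -0.0082]
orientation: [3.141, 0.047, 0.0]
force: [-1.0, -0.4, -0.6]
opening: 0.0177
```

{"fn": "send_rows", "kwargs": {
  "motion": [
    [[0.005,0,0],0],
    [[0.01,0,0],0],
    [[0.015,0,0],0],
    [[0.018,0,0],0],
    [[0.018,0,0],0],
    [[0.018,0,0],0]
  ]
}}

```text
t: 12.15
tool_pos: [0.5068, -0.2262, -0.0084]
orientation: [-3.141, -0.046, 0.0]
force: [-1.0, -0.3, -0.5]
opening: 0.0173
```

Run:
```python
from h import *
s=monitor.read_state();print(s['t'],s['tool_pos'],s['force'],s['wrist_torque'],s['opening'],head())
i=snap('side','s9.png');crop(i,320,190,480,290,5,'s9c.png')
```

```text
12.15 [ 0.50683136 -0.22620299 -0.0083652 ] [-1.00324644 -0.29804374 -0.54450883] [-0.04826236  0.19172794  0.0351588 ] 0.017273036444270116 (np.float64(1.69009169941742), array([-3.02667144e-04,  1.16524876e-04, -9.99999947e-01]))
```

View pics/s9c.png

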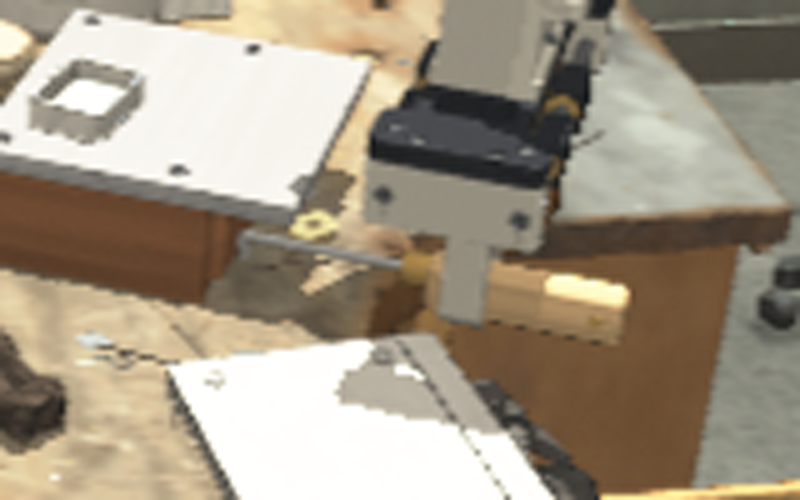

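{"fn": "send_rows", "kwargs": {
  "motion": [
    [[0.002,0,0],0],
    [[0.004,0,0],0],
    [[0.004,0,0],0]
  ]
}}

```text
t: 12.58
tool_pos: [0.5112, -0.2262, -0.0082]
orientation: [3.141, 0.046, 0.0]
force: [0.3, 0.5, -0.7]
opening: 0.0177
```

{"fn": "send_rows", "kwargs": {
  "motion": [
    [[0.0015,0,0],0],
    [[0.003,0,0],0],
    [[0.003,0,0],0]
  ]
}}

```text
t: 12.95
tool_pos: [0.5133, -0.226, -0.0085]
orientation: [-3.141, -0.046, 0.002]
force: [-4.2, -0.1, 0.2]
opening: 0.0176
```

{"fn": "send_rows", "kwargs": {
  "motion": [
    [[0.001,0,0],0],
    [[0.002,0,0],0],
    [[0.002,0,0],0]
  ]
}}

```text
t: 13.32
tool_pos: [0.5154, -0.2259, -0.0085]
orientation: [-3.141, -0.046, 0.002]
force: [-4.7, -1.1, 0.0]
opening: 0.0173
```

{"fn": "send_rows", "kwargs": {
  "motion": [
    [[-0.004,0,0],0],
    [[-0.009,0,0],0],
    [[-0.0115,0,0],0],
    [[-0.0115,0.001,0],0],
    [[-0.0115,0.002,0],0],
    [[-0.0115,0.002,0],0]
  ]
}}

```text
t: 14.08
tool_pos: [0.5047, -0.2285, -0.0082]
orientation: [3.141, 0.046, 0.0]
force: [0.2, 0.3, -1.9]
opening: 0.0177
```

{"fn": "send_rows", "kwargs": {
  "motion": [
    [[0,0.0015,0],0],
    [[0,0.003,0],0],
    [[0,0.003,0],0]
  ]
}}

```text
t: 14.45
tool_pos: [0.5047, -0.2315, -0.0083]
orientation: [3.141, 0.046, 0.0]
force: [0.2, 1.0, -1.4]
opening: 0.0178
```

{"fn": "send_rows", "kwargs": {
  "motion": [
    [[0,0.0015,0],0],
    [[0,0.003,0],0],
    [[0,0.003,0],0]
  ]
}}

```text
t: 14.82
tool_pos: [0.5048, -0.2345, -0.0082]
orientation: [3.141, 0.046, 0.0]
force: [0.0, -0.7, -0.4]
opening: 0.0174
```

{"fn": "send_rows", "kwargs": {
  "motion": [
    [[0,0.0015,0],0],
    [[0,0.003,0],0],
    [[0,0.003,0],0]
  ]
}}

```text
t: 15.2
tool_pos: [0.5048, -0.2375, -0.0083]
orientation: [3.141, 0.046, 0.0]
force: [-0.9, 1.1, -0.4]
opening: 0.0176
```

Run:
```python
from h import *
s=monitor.read_state();print(s['force'],s['wrist_torque'])
```

```text
[-0.85680034  1.08450966 -0.37385198] [-0.00842254  0.18612871 -0.01826811]
```

{"fn": "send_rows", "kwargs": {
  "motion": [
    [[0,0.0015,0],0],
    [[0,0.003,0],0],
    [[0,0.003,0],0]
  ]
}}

```text
t: 15.58
tool_pos: [0.5049, -0.2405, -0.0083]
orientation: [3.141, 0.046, -0.0]
force: [-0.5, 0.1, -1.4]
opening: 0.0178
```

{"fn": "send_rows", "kwargs": {
  "motion": [
    [[0,0.0015,0],0],
    [[0,0.003,0],0]
  ]
}}

```text
t: 15.82
tool_pos: [0.505, -0.2435, -0.0082]
orientation: [3.141, 0.046, 0.0]
force: [0.2, -1.1, -0.6]
opening: 0.0175
```

Run:
```python
from h import *
s=monitor.read_state();print(s['force'],s['wrist_torque'])
```

```text
[ 0.18865241 -1.09417885 -0.60215752] [-0.05675984  0.17014565 -0.0327218 ]
```

{"fn": "send_rows", "kwargs": {
  "motion": [
    [[0,0.0015,0],0],
    [[0,0.003,0],0],
    [[0,0.003,0],0]
  ]
}}

```text
t: 16.2
tool_pos: [0.5051, -0.2465, -0.0083]
orientation: [3.141, 0.046, -0.0]
force: [-0.0, -0.1, -0.1]
opening: 0.0175
```

```bash
python3 -c "
from h import *
s=monitor.read_state();print(s['force'],s['wrist_torque'])"
```

```text
[-0.04882279 -0.07960661 -0.08482897] [ 0.00541691  0.05922037 -0.01737875]
```

{"fn": "send_rows", "kwargs": {
  "motion": [
    [[0,0.0015,0],0],
    [[0,0.003,0],0],
    [[0,0.003,0],0]
  ]
}}

```text
t: 16.58
tool_pos: [0.5052, -0.2495, -0.0083]
orientation: [3.141, 0.046, 0.0]
force: [0.6, 0.2, -1.3]
opening: 0.0175
```

```bash
python3 -c "
from h import *
s=monitor.read_state();print(s['force'],s['wrist_torque'])"
```

```text
[ 0.55668652  0.24552997 -1.26825074] [-0.02916239  0.11692215  0.00850391]
```

{"fn": "send_rows", "kwargs": {
  "motion": [
    [[0,0.0015,0],0],
    [[0,0.003,0],0],
    [[0,0.003,0],0]
  ]
}}

```text
t: 16.95
tool_pos: [0.5053, -0.2525, -0.0082]
orientation: [3.141, 0.046, 0.0]
force: [-0.6, -0.2, -1.1]
opening: 0.0177
```

```bash
python3 -c "
from h import *
s=monitor.read_state();print(s['force'],s['wrist_torque'])"
```

```text
[-0.56055796 -0.24108255 -1.11169336] [-0.00376196  0.19135247 -0.00866533]
```

{"fn": "send_rows", "kwargs": {
  "motion": [
    [[0,0.0015,0],0],
    [[0,0.003,0],0],
    [[0,0.003,0],0]
  ]
}}

```text
t: 17.32
tool_pos: [0.5054, -0.2555, -0.0082]
orientation: [3.141, 0.046, 0.0]
force: [-0.1, 0.2, -1.2]
opening: 0.0174
```

```bash
python3 -c "
from h import *
s=monitor.read_state();print(s['force'],s['wrist_torque'])"
```

```text
[-0.07112109  0.16415979 -1.18805522] [-0.01167582  0.1179429   0.0037558 ]
```

{"fn": "send_rows", "kwargs": {
  "motion": [
    [[0,0.0015,0],0],
    [[0,0.003,0],0],
    [[0,0.003,0],0]
  ]
}}

```text
t: 17.7
tool_pos: [0.5054, -0.2585, -0.0083]
orientation: [3.141, 0.046, 0.0]
force: [0.3, 0.1, -2.0]
opening: 0.0177
```

```bash
python3 -c "
from h import *
s=monitor.read_state();print(s['force'],s['wrist_torque'])"
```

```text
[ 0.29701308  0.08208737 -1.95612533] [-0.0114603   0.12871574 -0.01597557]
```

{"fn": "send_rows", "kwargs": {
  "motion": [
    [[0,0.0015,0],0],
    [[0,0.003,0],0],
    [[0,0.003,0],0]
  ]
}}

```text
t: 18.08
tool_pos: [0.5055, -0.2615, -0.0083]
orientation: [3.141, 0.046, -0.0]
force: [0.1, 0.2, -0.6]
opening: 0.0174
```

```bash
python3 -c "
from h import *
s=monitor.read_state();print(s['force'],s['wrist_torque'])"
```

```text
[ 0.09673243  0.18075021 -0.56317726] [0.01269137 0.11963324 0.04271482]
```

{"fn": "send_rows", "kwargs": {
  "motion": [
    [[0,0.0015,0],0],
    [[0,0.003,0],0],
    [[0,0.003,0],0]
  ]
}}

```text
t: 18.45
tool_pos: [0.5056, -0.2645, -0.0082]
orientation: [3.141, 0.046, 0.0]
force: [0.5, -0.4, -1.5]
opening: 0.0175
```

```bash
python3 -c "
from h import *
s=monitor.read_state();print(s['force'],s['wrist_torque'])"
```

```text
[ 0.50587587 -0.39402886 -1.50340436] [ 0.01758862  0.12754025 -0.01771718]
```

{"fn": "send_rows", "kwargs": {
  "motion": [
    [[0,0.0015,0],0],
    [[0,0.003,0],0],
    [[0,0.003,0],0]
  ]
}}

```text
t: 18.82
tool_pos: [0.5057, -0.2675, -0.0082]
orientation: [3.141, 0.046, 0.0]
force: [0.2, 0.3, -0.8]
opening: 0.0176
```

```bash
python3 -c "
from h import *
s=monitor.read_state();print(s['force'],s['wrist_torque'])
i=snap('side','s10.png');crop(i,320,190,480,290,5,'s10c.png')"
```

```text
[ 0.23895571  0.32569601 -0.84450386] [0.00860533 0.11335414 0.03201412]
```

View pics/s10c.png

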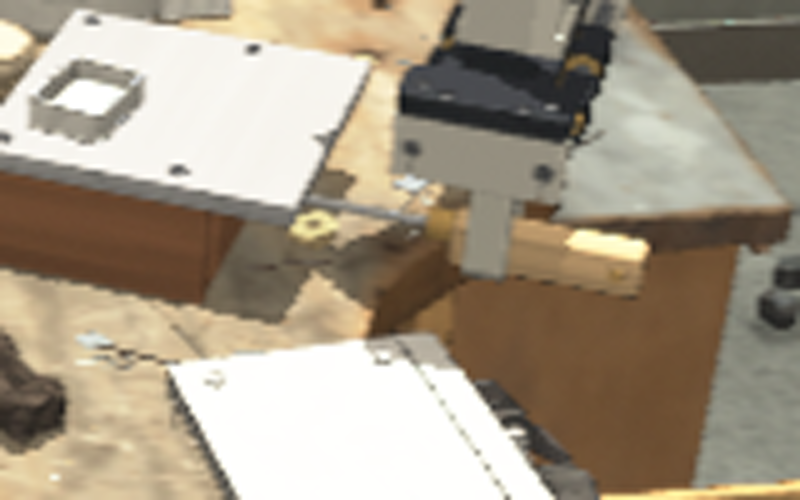

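{"fn": "send_rows", "kwargs": {
  "motion": [
    [[0,0.0015,0],0],
    [[0,0.003,0],0],
    [[0,0.003,0],0]
  ]
}}

```text
t: 19.25
tool_pos: [0.5058, -0.2705, -0.0083]
orientation: [3.141, 0.046, 0.0]
force: [-0.1, -0.5, -0.7]
opening: 0.0176
```

```bash
python3 -c "
from h import *
s=monitor.read_state();print(s['force'],s['wrist_torque'])"
```

```text
[-0.12298783 -0.47526579 -0.65805123] [0.00284071 0.11107489 0.03663271]
```

{"fn": "send_rows", "kwargs": {
  "motion": [
    [[0,0.0015,0],0],
    [[0,0.003,0],0],
    [[0,0.003,0],0]
  ]
}}

```text
t: 19.62
tool_pos: [0.5059, -0.2735, -0.0082]
orientation: [3.141, 0.046, 0.0]
force: [-1.1, -0.6, -2.1]
opening: 0.0177
```

```bash
python3 -c "
from h import *
s=monitor.read_state();print(s['force'],s['wrist_torque'])"
```

```text
[-1.08147042 -0.64590728 -2.10111742] [-0.03906772  0.18703573  0.0394826 ]
```

{"fn": "send_rows", "kwargs": {
  "motion": [
    [[0,0.0015,0],0],
    [[0,0.003,0],0],
    [[0,0.003,0],0]
  ]
}}

```text
t: 20.0
tool_pos: [0.5057, -0.2759, -0.0085]
orientation: [-3.14, -0.047, 0.001]
force: [-0.3, 2.3, -0.1]
opening: 0.0176
```

```bash
python3 -c "
from h import *
s=monitor.read_state();print(s['force'],s['wrist_torque'])"
```

```text
[-0.30637575  2.31000285 -0.11522517] [0.53557573 0.27021487 0.30552633]
```

{"fn": "send_rows", "kwargs": {
  "motion": [
    [[0,0.0015,0],0],
    [[0,0.003,0],0],
    [[0,0.003,0],0]
  ]
}}

```text
t: 20.38
tool_pos: [0.5053, -0.2782, -0.0088]
orientation: [-3.139, -0.047, 0.003]
force: [-3.8, 6.0, 1.3]
opening: 0.0178
```

```bash
python3 -c "
from h import *
s=monitor.read_state();print(s['force'],s['wrist_torque'])"
```

```text
[-3.83655561  5.96248076  1.25221607] [1.18429147 0.46555288 0.66616387]
```

{"fn": "send_rows", "kwargs": {
  "motion": [
    [[0,-0.004,0],0],
    [[0,-0.007,0],0],
    [[0,-0.007,0],0],
    [[0,-0.007,-0.006],0],
    [[0,-0.007,-0.013],0],
    [[0,-0.007,-0.013],0],
    [[0,-0.007,-0.013],0]
  ]
}}

```text
t: 21.25
tool_pos: [0.506, -0.2725, 0.0049]
orientation: [3.141, 0.046, 0.0]
force: [0.2, 0.8, -1.5]
opening: 0.0176
```

```bash
python3 -c "
from h import *
s=monitor.read_state();print(s['tool_pos'],s['force'],s['wrist_torque'],head())
i=snap('side','s11.png');crop(i,320,190,480,290,5,'s11c.png')"
```

```text
[ 0.50596963 -0.27245586  0.00492072] [ 0.23633732  0.80186937 -1.45710821] [-0.00325652  0.16155878  0.02303409] (np.float64(1.6807577816736279), array([ 3.08387046e-04, -2.08591562e-04, -9.99999931e-01]))
```

View pics/s11c.png

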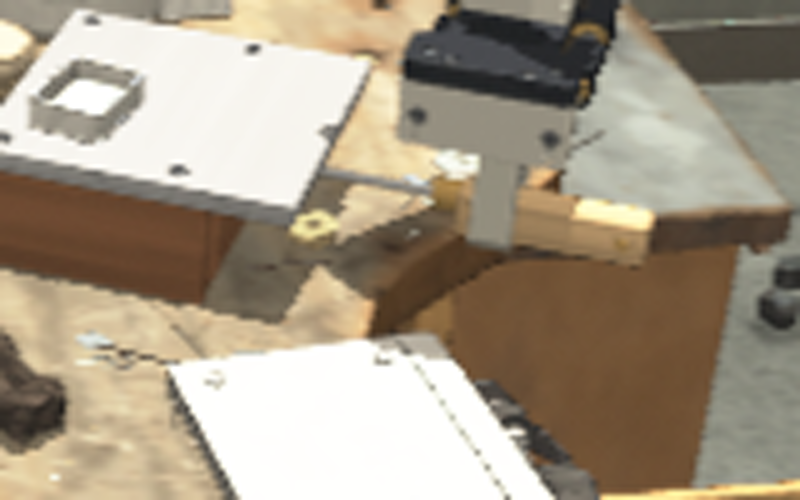

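{"fn": "send_rows", "kwargs": {
  "motion": [
    [[0,0.005,0],0],
    [[0,0.01,0],0],
    [[0.0005,0.015,0],0],
    [[0.0005,0.015,0],0],
    [[0.0005,0.015,0],0],
    [[0.0005,0.015,0.003],0],
    [[0.0005,0.015,0.006],0],
    [[0.0005,0.015,0.006],0]
  ]
}}

```text
t: 22.3
tool_pos: [0.5064, -0.287, -0.0018]
orientation: [-3.141, -0.046, 0.001]
force: [0.6, -0.1, -1.4]
opening: 0.0178
```

```bash
python3 -c "
from h import *
s=monitor.read_state();print(s['tool_pos'],s['force'],s['wrist_torque'])"
```

```text
[ 0.50642487 -0.28695897 -0.00181423] [ 0.56016284 -0.06964234 -1.3579751 ] [-0.03669794  0.08605431  0.01778305]
```

{"fn": "send_rows", "kwargs": {
  "motion": [
    [[0,0,0.0015],0],
    [[0,0,0.003],0],
    [[0,0,0.003],0]
  ]
}}

```text
t: 22.68
tool_pos: [0.5067, -0.2872, -0.0044]
orientation: [-3.141, -0.046, 0.0]
force: [0.2, 0.2, -0.9]
opening: 0.0175
```

```bash
python3 -c "
from h import *
s=monitor.read_state();print(s['tool_pos'],s['force'],s['wrist_torque'])"
```

```text
[ 0.50667948 -0.28724501 -0.00443412] [ 0.20241086  0.23494953 -0.90958831] [0.0499157  0.18757163 0.00783681]
```

{"fn": "send_rows", "kwargs": {
  "motion": [
    [[0,0,0.0015],0],
    [[0,0,0.003],0],
    [[0,0,0.003],0]
  ]
}}

```text
t: 23.05
tool_pos: [0.5067, -0.2872, -0.0075]
orientation: [-3.141, -0.046, 0.0]
force: [0.1, -0.1, -1.2]
opening: 0.0177
```

```bash
python3 -c "
from h import *
s=monitor.read_state();print(s['tool_pos'],s['force'],s['wrist_torque'])"
```

```text
[ 0.50666467 -0.28723093 -0.00746219] [ 0.11698315 -0.14597631 -1.15857841] [-0.0630548   0.15378221 -0.01776717]
```

{"fn": "send_rows", "kwargs": {
  "motion": [
    [[-0.001,0,0],0],
    [[-0.002,0,0],0],
    [[-0.003,0,0],0],
    [[-0.003,0,0],0]
  ]
}}

```text
t: 23.55
tool_pos: [0.5037, -0.2874, -0.0072]
orientation: [3.141, 0.046, -0.0]
force: [-1.2, -0.2, -0.8]
opening: 0.0176
```

{"fn": "send_rows", "kwargs": {
  "motion": [
    [[-0.001,0,0],0],
    [[-0.002,0,0],0],
    [[-0.002,0,0],0]
  ]
}}

```text
t: 23.92
tool_pos: [0.5017, -0.2874, -0.0073]
orientation: [-3.141, -0.046, 0.0]
force: [-0.2, 0.1, -1.7]
opening: 0.0174
```

```bash
python3 -c "
from h import *
s=monitor.read_state();print(s['tool_pos'],s['force'],s['wrist_torque'])"
```

```text
[ 0.50171106 -0.28744513 -0.00727624] [-0.19237531  0.0558018  -1.69234734] [ 0.04330134  0.1943075  -0.03658276]
```

{"fn": "send_rows", "kwargs": {
  "motion": [
    [[-0.001,0,0],0],
    [[-0.002,0,0],0],
    [[-0.002,0,0],0]
  ]
}}

```text
t: 24.3
tool_pos: [0.5005, -0.2876, -0.007]
orientation: [3.141, 0.046, 0.002]
force: [5.0, -0.4, -3.3]
opening: 0.0177
```

{"fn": "send_rows", "kwargs": {
  "motion": [
    [[-0.001,0,0],0],
    [[-0.002,0,0],0],
    [[-0.002,0,0],0]
  ]
}}

```text
t: 24.68
tool_pos: [0.4983, -0.2877, -0.007]
orientation: [3.141, 0.046, 0.002]
force: [5.5, 0.3, -2.1]
opening: 0.0176
```

```bash
python3 -c "
from h import *
s=monitor.read_state();print(s['tool_pos'],s['force'],s['wrist_torque'])"
```

```text
[ 0.49834757 -0.28767903 -0.0069967 ] [ 5.50369946  0.3292289  -2.09771658] [ 0.01387419 -0.62571198  0.05306806]
```

{"fn": "send_rows", "kwargs": {
  "motion": [
    [[-0.002,0,0],0],
    [[-0.005,0,0],0],
    [[-0.008,0,0],0],
    [[-0.011,0,0],0],
    [[-0.014,0,0],0],
    [[-0.017,0,0],0],
    [[-0.02,0,0],0],
    [[-0.023,0,0],0],
    [[-0.026,0,0],0],
    [[-0.029,0,0],0],
    [[-0.031,0,0],0]
  ]
}}

```text
t: 26.05
tool_pos: [0.4672, -0.2887, -0.007]
orientation: [3.141, 0.046, 0.002]
force: [5.2, 0.0, -2.4]
opening: 0.0173
```

```bash
python3 -c "
from h import *
s=monitor.read_state();print(s['tool_pos'],s['force'],s['wrist_torque'])
i=snap('side','s12.png');crop(i,320,170,480,290,5,'s12c.png')"
```

```text
[ 0.46724506 -0.28865643 -0.00700085] [ 5.22112894  0.02650108 -2.43229329] [ 0.01105508 -0.63727656  0.04414651]
```

View pics/s12c.png

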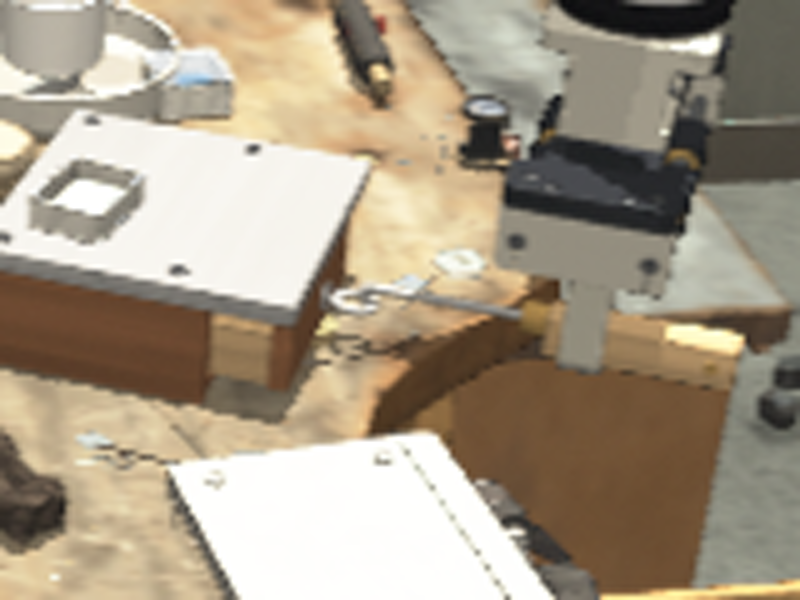

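{"fn": "send_rows", "kwargs": {
  "motion": [
    [[-0.002,0,0],0],
    [[-0.005,0,0],0],
    [[-0.008,0,0],0],
    [[-0.011,0,0],0],
    [[-0.014,0,0],0],
    [[-0.017,0,0],0],
    [[-0.02,0,0],0],
    [[-0.023,0,0],0],
    [[-0.025,0,0],0],
    [[-0.027,0,0],0],
    [[-0.027,0,0],0]
  ]
}}

```text
t: 27.48
tool_pos: [0.44, -0.2894, -0.0071]
orientation: [3.141, 0.046, 0.001]
force: [5.0, -0.4, -2.0]
opening: 0.0178
```

{"fn": "send_rows", "kwargs": {
  "motion": [
    [[-0.001,0,0],0],
    [[-0.002,0,0],0],
    [[-0.002,0,0],0]
  ]
}}

```text
t: 27.85
tool_pos: [0.4381, -0.2895, -0.0071]
orientation: [3.141, 0.046, 0.001]
force: [5.3, -0.1, -1.0]
opening: 0.0176
```

{"fn": "send_rows", "kwargs": {
  "motion": [
    [[-0.001,0,0],0],
    [[-0.002,0,0],0],
    [[-0.002,0,0],0]
  ]
}}

```text
t: 28.22
tool_pos: [0.436, -0.2895, -0.0071]
orientation: [3.141, 0.046, 0.0]
force: [5.1, -0.9, -2.0]
opening: 0.0174
```

{"fn": "send_rows", "kwargs": {
  "motion": [
    [[-0.001,0,0],0],
    [[-0.0015,0,0],0],
    [[-0.0015,0,0],0]
  ]
}}

```text
t: 28.6
tool_pos: [0.4345, -0.2895, -0.0072]
orientation: [3.141, 0.046, 0.0]
force: [4.4, 0.1, -1.3]
opening: 0.0178
```

{"fn": "send_rows", "kwargs": {
  "motion": [
    [[-0.001,0,0],0],
    [[-0.0015,0,0],0],
    [[-0.0015,0,0],0]
  ]
}}

```text
t: 28.98
tool_pos: [0.4334, -0.2896, -0.0071]
orientation: [3.141, 0.046, 0.002]
force: [6.5, -0.2, -3.8]
opening: 0.018
```

{"fn": "send_rows", "kwargs": {
  "motion": [
    [[-0.001,0,0],0],
    [[-0.001,0,0],0]
  ]
}}

```text
t: 29.22
tool_pos: [0.4332, -0.2897, -0.0068]
orientation: [3.141, 0.046, 0.004]
force: [10.8, -0.1, -4.2]
opening: 0.0175
```

{"fn": "send_rows", "kwargs": {
  "motion": [
    [[0.002,0,0],0],
    [[0.005,0,0],0],
    [[0.0065,0,0],0],
    [[0.0065,0,0],0]
  ]
}}

```text
t: 29.72
tool_pos: [0.438, -0.2892, -0.0075]
orientation: [-3.141, -0.046, 0.001]
force: [0.1, 0.1, -0.9]
opening: 0.0173
```

```bash
python3 -c "
from h import *
s=monitor.read_state();print(s['tool_pos'],s['force'],s['wrist_torque'])
i=snap('side','s13.png');crop(i,340,170,500,290,5,'s13c.png')
i=snap('top','t13.png')"
```

```text
[ 0.43802141 -0.28917914 -0.00750807] [ 0.07473715  0.1178655  -0.89709405] [0.02727734 0.13818931 0.01044801]
```

View pics/s13c.png

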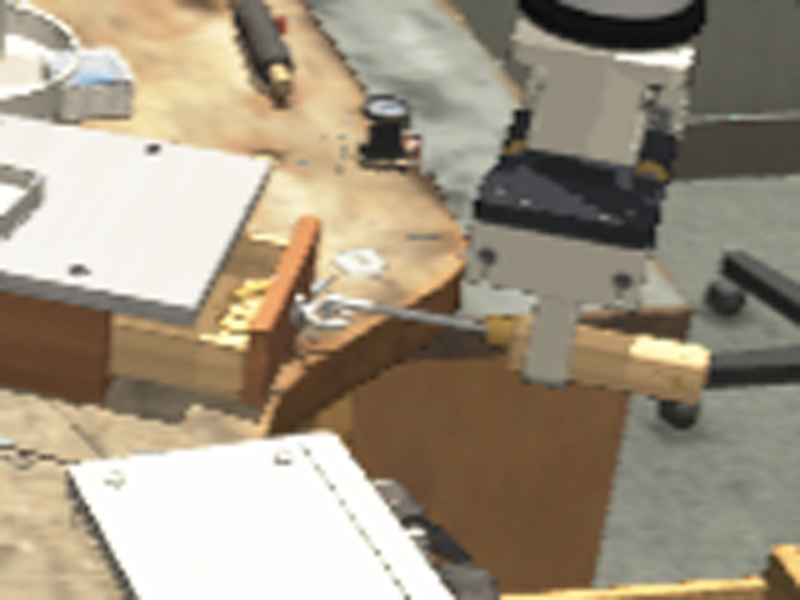

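View pics/t13.png

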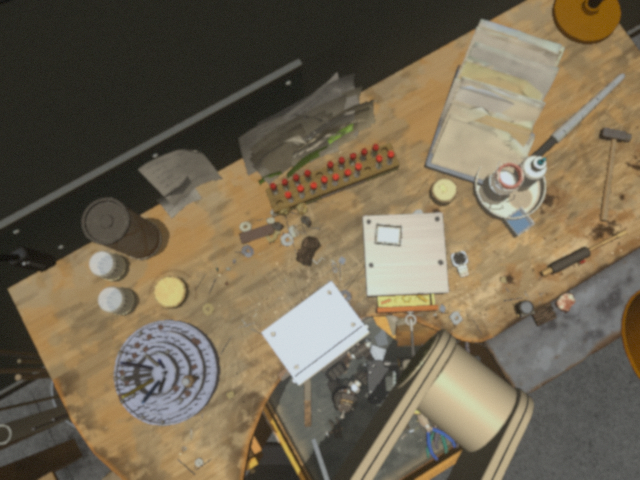

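{"fn": "send_rows", "kwargs": {
  "motion": [
    [[0,0,-0.002],0],
    [[0,0,-0.005],0],
    [[0,0,-0.008],0],
    [[0,0,-0.011],0],
    [[0,0,-0.014],0],
    [[0,0,-0.014],0]
  ]
}}

```text
t: 30.58
tool_pos: [0.4386, -0.2895, 0.0071]
orientation: [3.141, 0.046, 0.001]
force: [-0.3, -0.5, -0.4]
opening: 0.0175
```

```bash
python3 -c "
from h import *
s=monitor.read_state();print(s['tool_pos'],s['force'],s['wrist_torque'])
i=snap('side','s14.png');crop(i,340,170,500,290,5,'s14c.png')"
```

```text
[ 0.43857087 -0.28951585  0.00712385] [-0.28031201 -0.49279039 -0.43203086] [-0.01510114  0.16229585  0.00868781]
```

View pics/s14c.png

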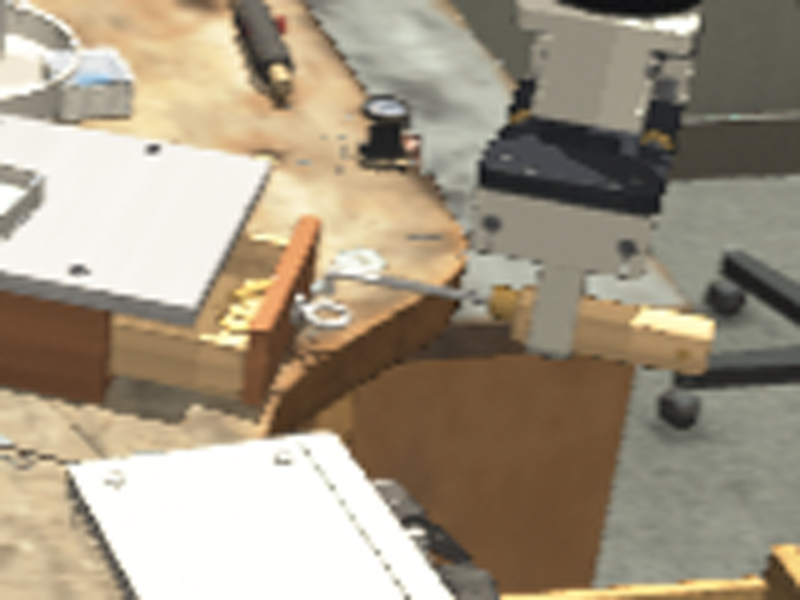

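{"fn": "send_rows", "kwargs": {
  "motion": [
    [[0,0,-0.03],0],
    [[0,0,-0.07],0],
    [[0,0,-0.09],0],
    [[0.005,-0.03,-0.09],-2],
    [[0.02,-0.075,-0.09],-8],
    [[0.045,-0.12,-0.09],-14],
    [[0.075,-0.165,-0.09],-20],
    [[0.105,-0.21,-0.09],-26],
    [[0.135,-0.255,-0.09],-32],
    [[0.165,-0.295,-0.09],-38],
    [[0.187,-0.32,-0.09],-41.5],
    [[0.193,-0.326,-0.09],-41.5]
  ]
}}

```text
t: 32.12
tool_pos: [0.6222, 0.044, 0.0963]
orientation: [-2.919, -1.159, 0.001]
force: [0.2, -0.1, -0.9]
opening: 0.018
```

{"fn": "send_rows", "kwargs": {
  "motion": [
    [[0,0,0],0],
    [[0,0,0],0]
  ]
}}

```text
t: 32.38
tool_pos: [0.621, 0.0411, 0.0965]
orientation: [2.922, 1.154, -0.001]
force: [0.2, -0.1, -0.9]
opening: 0.0177
```

```bash
python3 -c "
from h import *
s=monitor.read_state();print(s['tool_pos'],s['force'],s['wrist_torque'],head())
i=snap('side','s15.png');crop(i,220,180,380,310,5,'s15c.png')
i=snap('top','t15.png')"
```

```text
[0.62101769 0.04109696 0.096529  ] [ 0.20339662 -0.06351947 -0.92218147] [-0.04297905  0.11647695 -0.03555298] (np.float64(43.09365026355171), array([-6.80853593e-04, -3.13053567e-04, -9.99999719e-01]))
```

View pics/s15c.png

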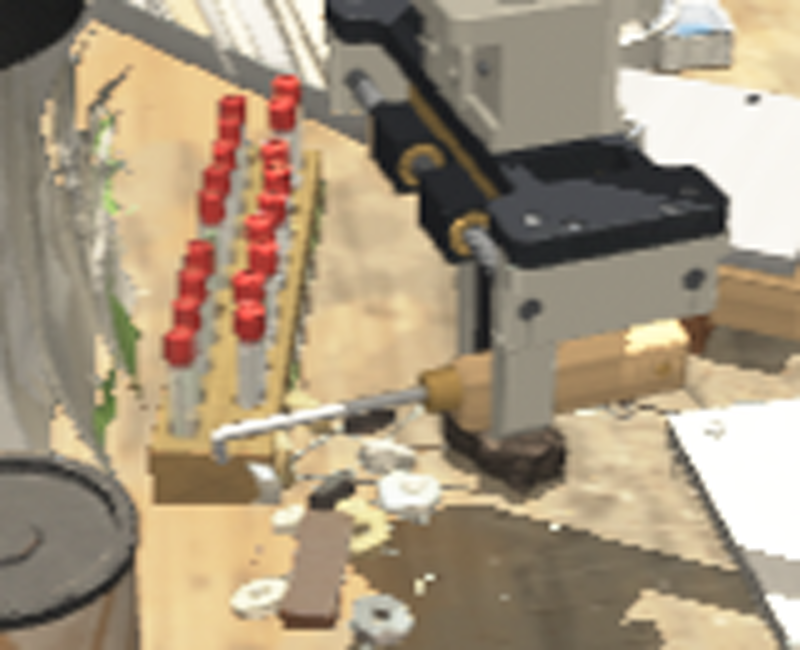

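{"fn": "send_rows", "kwargs": {
  "motion": [
    [[0,0,0.03],0],
    [[0,0,0.065],0],
    [[0,0,0.09],0],
    [[0,0,0.105],0],
    [[0,0,0.112],0],
    [[0,0,0.116],0],
    [[0,0,0.118],0],
    [[0,0,0.118],0],
    [[0,0,0.118],0]
  ]
}}

```text
t: 33.6
tool_pos: [0.6221, 0.0423, -0.0207]
orientation: [2.921, 1.156, 0.001]
force: [-1.0, 0.4, -0.4]
opening: 0.0175
```

{"fn": "send_rows", "kwargs": {
  "motion": [
    [[0,0,0.001],0],
    [[0,0,0.002],0],
    [[0,0,0.002],0]
  ]
}}

```text
t: 33.98
tool_pos: [0.6215, 0.0422, -0.0234]
orientation: [-2.921, -1.156, 0.0]
force: [0.2, -0.2, -1.7]
opening: 0.0176
```

{"fn": "send_rows", "kwargs": {
  "motion": [
    [[0,0,0.0005],0],
    [[0,0,0.001],0],
    [[0,0,0.001],0]
  ]
}}

```text
t: 34.35
tool_pos: [0.6216, 0.0422, -0.0243]
orientation: [2.921, 1.156, -0.0]
force: [-1.1, -0.6, -1.0]
opening: 0.0177
```

{"fn": "send_rows", "kwargs": {
  "motion": [
    [[0,0,0],0],
    [[0,0,0],0],
    [[0,0,0],0],
    [[0,0,0],0],
    [[0,0,0],0],
    [[0,0,0],0],
    [[0,0,0],0]
  ],
  "jaw": 0.06
}}

```text
t: 35.22
tool_pos: [0.6217, 0.0422, -0.0242]
orientation: [2.921, 1.156, 0.0]
force: [0.6, 0.1, -0.7]
opening: 0.06
```

{"fn": "send_rows", "kwargs": {
  "motion": [
    [[0,0,-0.01],0],
    [[0,0,-0.03],0],
    [[0,0,-0.08],0],
    [[0,0,-0.14],0],
    [[0,0,-0.2],0],
    [[-0.04,0,-0.25],0],
    [[-0.1,0,-0.28],0],
    [[-0.15,0,-0.28],0],
    [[-0.2,0,-0.28],0],
    [[-0.2,0,-0.28],0]
  ]
}}

```text
t: 36.48
tool_pos: [0.4744, -0.0966, 0.2581]
orientation: [2.921, 1.15, 0.003]
force: [-0.4, -0.3, -0.2]
opening: 0.0602
```

```bash
python3 -c "
from h import *
s=monitor.read_state();print(s['t'],s['tool_pos'],s['force'],s['opening'])
i=snap('side','s16.png');crop(i,230,180,430,330,4,'s16c.png')
i=snap('top','t16.png');crop(i,180,190,480,360,2.6,'t16c.png')"
```

```text
36.475 [ 0.47442614 -0.09664871  0.25807195] [-0.43102742 -0.27521053 -0.21544834] 0.06015532185400857
```

View pics/s16c.png

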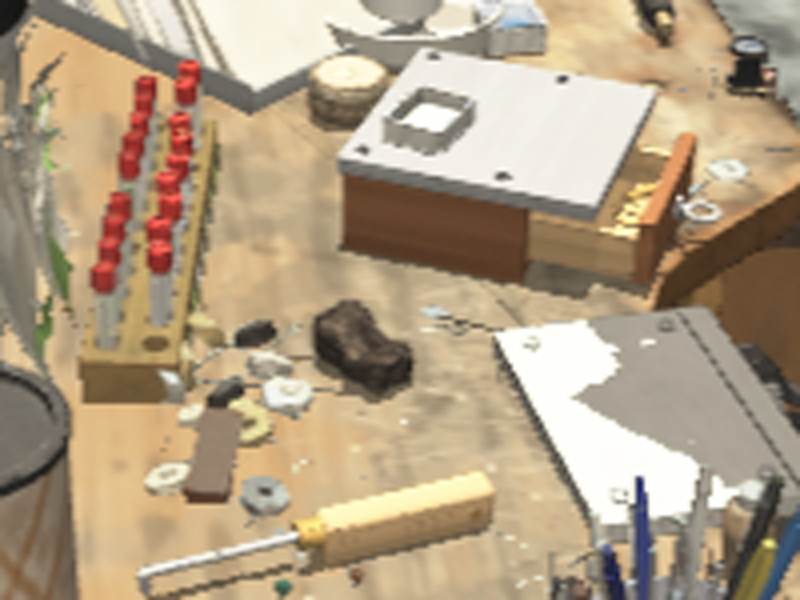

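View pics/t16c.png

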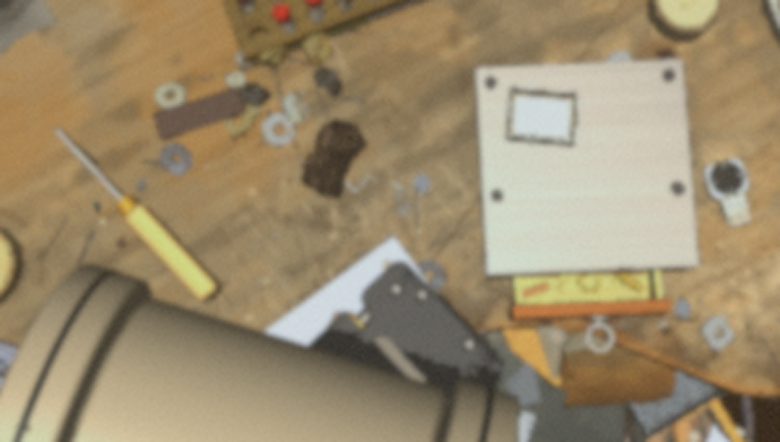

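```bash
python3 -c "
from h import *
p=atz('top',180+592/2.6,190+316/2.6,.048);O=np.array([.584,-.2755]);h=np.radians(1.65)
d=p[:2]-O;print(p,d@[np.cos(h),np.sin(h)])
print(ticket.close_job())"
```

```text
[ 0.5536278  -0.27847925  0.048     ] -0.03044539059849324
the job is handed in; nothing more can be done
None
```

The drawer is out at its stop, and the rod is unhooked and lying flat on the bench where it started. I handed the job in at about 36.5 s.

**What I did:**
- I gripped the rod and reached its prong in under the left of the overhang, where it touched the drawer front.
- Sweeping to the right, I met the eye at about block y = -10 mm and lowered the prong into it from above.
- I drew the drawer out with a steady 5 N or so. It stopped moving as the force rose to 10.8 N.
- I then eased off, lifted the rod straight out and laid it back about 20 cm from the stand.

**Last checks:**
- **Drawer:** the last pictures put its front at block x of about -30 mm, which is the full 70 mm opening. The eye looks undamaged and free.
- **Other things:** the watch, charcoal and card box look unmoved. The tin was last seen in place just before I laid the rod back, and in the final picture the arm hides most of it.
- **Robot:** it was clear of everything, with the gripper open.

**What went wrong or disagreed:**
- **First grasp missed:** the reported tool height was about 25 to 35 mm lower than the fingers really were, so the gripper closed above the handle. I worked from pictures and contact after that.
- **Bench contact:** lowering for the second grasp, the fingers pressed on the bench with about 22 N.
- **Drawer nudged:** feeling for the drawer front, at about 4.7 N, probably pushed it about 2 mm inward.
- **Eye load:** the side touch that found the eye reached about 7 N.

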